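Prop the stock chest's lid and restock a bay

TASK

Open the steel stock chest and swing the lid right back, flip its stay (the prop bar folded along its right side) all the way up, and ease the lid back down, without letting it fall, until it rests on the stay's head in the catch. Then put the loose small carton, upright, into the bay that already holds the same kind of carton and slide it back along the bay's floor, under the lid, until it meets that carton. Leave the lid propped on the stay, and do not knock the other cartons or the things round the chest about.

Things in the scene. Friction and masses are not known exactly. Their poses are not given: they have to be found in the camera images.
- chest: Grey sheet-steel stock chest, fixed. Origin: centre of its underside, on the table; x from its front (robot side) to its back, y to its left, z up. Outside 226 (x) by 245 (y) mm, walls 6 mm, rims 56 mm and inner floor 5 mm above the table. A divider along x at y = 0, 5 mm thick, 45 mm high, makes two bays 114 mm wide (centres y = +59.5 and -59.5 mm), 214 mm long (x = -107 to +107 mm).
- lid (a joint): Angle of the flat lid, rad: 0 shut, grows as the front edge rises and goes back (about the chest's y at point lid_hinge). Stop at 1.69, past upright: there it leans back by itself. Forward of upright it falls shut freely (about 0.45 kg). On the raised stay it reads about 1.04. Lid 6 mm thick, reaching 226 mm forward from the hinge.
- lid_hinge (a point): Midpoint of the lid's hinge line, in chest coordinates x = +110, y = 0, z = 58 mm; it does not move.
- lid_handle (a point): Midpoint of the lid's bow handle: steel bar 11 mm thick, 124 mm long along the chest's y, in the lid's plane, its centre 37 mm beyond the lid's front edge and 263 mm from the hinge line (3 mm above it when shut). It can be gripped from above at any lid angle and rolls between the fingers.
- stay (a joint): Angle of the stay, rad: 0 folded, level along the outside of the chest's right (-y) wall, head at the front corner; grows as the head goes up and back to its stop at 1.745, past upright, where it stands by itself; short of upright it falls forward. Axis: the chest's y at point stay_pivot. Steel bar 14 by 5 mm, 70 g, light to turn. Under the lid it reads about 1.7.
- stay_pivot (a point): Pivot of the stay, in chest coordinates x = +22, y = -134, z = 34 mm; it does not move.
- stay_pin (a point): Middle of the steel grip pin, 11 mm thick, 50 mm long, standing out to the chest's -y from the stay's head; 135 mm from the pivot, 47 mm outside the right wall; grip it here, it rolls between the fingers. The catch under the lid's right edge (plate with a lug, 131 mm from the hinge) comes down on the head (14 mm thick), not on this pin.
- spare_carton: Loose small beige cardboard carton, 64 (x) by 81 (y) by 41 (z) mm, 70 g, origin at the centre of its underside, z up; it stands on the table to the left of the chest. To be put away.
- stored_carton: The same kind of carton (64 by 81 by 41 mm, same origin and axes) standing at the back of one of the two bays, its long (y) side along the bay, 1 to 6 mm off the back wall; which bay varies.
- dark_carton: Larger dark carton, 72 (x) by 106 (y) by 46 (z) mm, origin at the centre of its underside, at the back of the other bay. Leave it alone.
- tape_measure: Bystander: tape measure, 37 by 73 by 56 mm, left of the chest.
- calculator: Bystander: desk calculator, 125 by 68 by 17 mm, lying on the table to the right of the chest, near the front edge.
Things that resemble listed ones, but are neither listed nor needed, are in the scene too. What is shaped like the spare_carton but blue or pink is not meant.

How it is judged:
By the outcome, as a careful person would: the job done as asked, in the order asked, and still so for the second after the job is handed in, with the robot touching nothing.
It also fails if it takes over 72 s, if anything falls off the work surface, if the arm or the gripper's body presses on something with over 40 N, if the wrist force passes 120 N, or if a joint passes its speed limit or range.

ROBOT

A 7-joint arm with a two-finger parallel gripper is mounted at the origin on a cart in front of the work surface, level with it; the furniture and walls round the work are solid. World frame = base frame: x ahead of the robot, y to its left, z up, the work surface at z = 0. Lengths are in m, angles in rad, forces in N, time in s.
With the tool pointing down it reaches from about 0.425 to 0.925 m from the base axis. Payload 6.8 kg.
Tool frame: the origin (TCP) lies between the finger pads; the fingertips stand 22 mm ahead of it and the grasp point (between the pads) lies 3 mm ahead of it; y points along the fingers, x is the direction in which the jaws open and shut, and the axes are right-handed (so a half turn about y gives the same grasp; the last joint's range is limited). The gripper opens to 88 mm and grips with 3 to 60 N. Pads are 20 mm wide; open, the fingers measure 115 mm over their backs; the gripper's body (75 mm by 178 mm) begins 61 mm behind the grasp point.
Start: joints at [1.012, 0.477, 0.022, 1.555, -0.011, 1.109, -0.083], TCP at [0.294, -0.608, 0.245] pointing down, gripper open.
Joint ranges: [-2.96, 2.96], [-0.34, 2.1], [-1.41, 1.46], [0.24, 2.44], [-1.37, 4.51], [0.17, 1.92], [-2.96, 2.96]. Speed limits (rad/s): [2.39, 2.39, 3.14, 3.14, 3.14, 3.14, 3.14].

INTERFACE

Orientations are given as a unit quaternion [w, x, y, z].
In Python, from cell import ctrl, eyes, workorder gives the robot as it stands.
- The arm moves only by the tool send_rows, never from a script. Its argument "commands" is a list of rows, each a list of 6 numbers: the shift along the tool's x, y, z in units of 25 mm (1.0 is 25 mm), then the turn, a rotation vector about the tool's x, y, z in units of 5 degrees (1.0 is 5 degrees). In form: [[tx, ty, tz, rx, ry, rz], ...]. A call has exactly 10 rows; each row shifts and turns the pose as measured when the row begins, along the tool's axes as they then stand; what a row does not reach is not made up. A row lasts 1/12 s, in which the tool goes at most 41.7 mm and 7.16 degrees, less where a joint would pass 70% of its speed; a pose out of reach is approached as far as the arm can. A call is refused whole if a number of a shift passes 1 or a number of a turn 1, either way. A call with a gripper value outside its range is refused whole. "grip" is the opening in per cent of the stroke, from 0 (shut) to 100 (fully open), set as the call begins (left out, the last holds). The fingers move at their own pace and stop on an object; the grip force is fixed at half the most. Time passes only in rows, so rows that do not move let the fingers close, or fill a call up. It gives the time, the measured TCP pose, the force and the opening at its end, in the units of the state.
- ctrl.state(): the state, without advancing time (a new reading comes with each control period).
- eyes.camera(name): name is "scene" or "side" or "wrist"; returns the picture (400x640x3 uint8, red, green, blue); there is no depth.
- eyes.calibration(name): a dict with "mtx" (3x3 intrinsics, pixels), "rvec" (rotation vector, rad) and "tvec" (3), from world to camera coordinates, as OpenCV has them; the wrist camera has in their place "hand_eye" (4x4, takes a point from camera to tool coordinates, whose origin is the TCP and whose axes are the tool frame's). Camera axes: x right, y down, z forward; pixel columns grow to the right and rows downward; lengths in m; the calibration is good to about 2 mm. A picture is of the moment at which its call begins: read the wrist's pose just before it. calibration takes no time and is no camera call.
- workorder.finish_job(): hands the job in, once; it reports no verdict.
The state is a dict: "t": time; "q": joint angles; "joint_velocities": joint speeds; "tau": joint torques, N m; "tool_pos": TCP position; "tool_rot": TCP orientation; "wrist_force": force on the tool from outside, world axes, zero at the start; "ft_torque": the same for the moment, N m; "width": finger opening in m.
Only numpy, scipy, OpenCV 4.12 (cv2) and the standard library are available. Lean on these libraries where they do the work, as an engineer would, in place of code of your own. Each camera call takes 0.05 s, during which the arm holds its last target.

## Working session

There is one attempt and no reset: what is moved stays moved. The work goes in short steps, Python scripts to look and compute and a tool call to move; the robot and the scene stay as the last step left them, time stands still between calls to the robot, and variables do not carry over. Pictures are saved under pics/ and viewed, and the job is handed in when it is done.

Besides the shell and the picture viewer there is one more tool, called by a JSON object that holds its "api" and its "payload". send_rows: Moves the arm, as the interface text tells. Its arguments: {"type":"object","properties":{"commands":{"type":"array","items":{"type":"array","items":{"type":"number"}}},"grip":{"type":"number"}},"required":["commands"]}

```bash
ls; mkdir -p pics; python3 - <<'E'
from cell import ctrl,eyes,workorder
import cv2,numpy as np
print(ctrl.state())
for n in ["scene","side","wrist"]:
    im=eyes.camera(n); cv2.imwrite(f"pics/{n}0.png",im[...,::-1]); print(n,eyes.calibration(n))
E
```

```text
pics
{'t': 0.0, 'q': array([ 1.01191637,  0.47779583,  0.0223557 ,  1.55642089, -0.01150147,
        1.10929893, -0.0830887 ]), 'joint_velocities': array([ 1.52333273e-03, -1.33503421e-03, -1.50799448e-03,  1.61493212e-03,
        5.92306842e-04, -6.93863412e-04, -8.79529816e-05]), 'tau': array([ 5.83297297e-04, -5.82857358e+01,  1.53465863e+00, -2.72611320e+01,
       -5.43887063e-02,  1.70217542e-02,  2.03337004e-04]), 'tool_pos': array([ 0.29381644, -0.60708523,  0.24369777]), 'tool_rot': array([ 0.59939437, -0.59880557,  0.37616667, -0.37504256]), 'wrist_force': array([-0.08535817, -0.21503289, -1.18038049]), 'ft_torque': array([-0.03842723, -0.04442464, -0.02347787]), 'width': 0.08763780546637018}
scene {'mtx': array([[466.11226469,   0.        , 324.64289381],
       [  0.        , 466.11226469, 201.96898024],
       [  0.        ,   0.        ,   1.        ]]), 'rvec': array([ 1.39753876, -2.21230217,  0.86318695]), 'tvec': array([0.22675883, 0.37908381, 1.19825504])}
side {'mtx': array([[410.37133462,   0.        , 319.20336688],
       [  0.        , 410.37133462, 201.39581332],
       [  0.        ,   0.        ,   1.        ]]), 'rvec': array([ 0.60835024, -2.55875375,  1.29099939]), 'tvec': array([0.45818006, 0.18637438, 1.23888282])}
wrist {'mtx': array([[314.80553379,   0.        , 322.40543862],
       [  0.        , 314.80553379, 198.41740832],
       [  0.        ,   0.        ,   1.        ]]), 'hand_eye': array([[ 9.99999977e-01, -2.12799342e-04,  1.19115189e-05,
        -9.04913647e-04],
       [-6.41059164e-05, -2.47009683e-01,  9.69013009e-01,
        -1.40695389e-01],
       [-2.03263071e-04, -9.69012988e-01, -2.47009691e-01,
         6.70812344e-02],
       [ 0.00000000e+00,  0.00000000e+00,  0.00000000e+00,
         1.00000000e+00]])}
```

View pics/scene0.png

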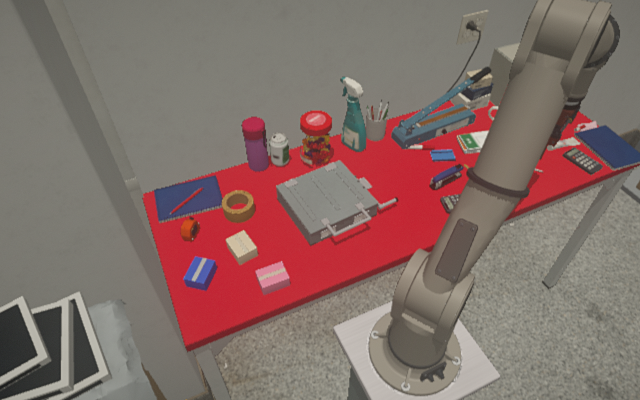

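View pics/side0.png

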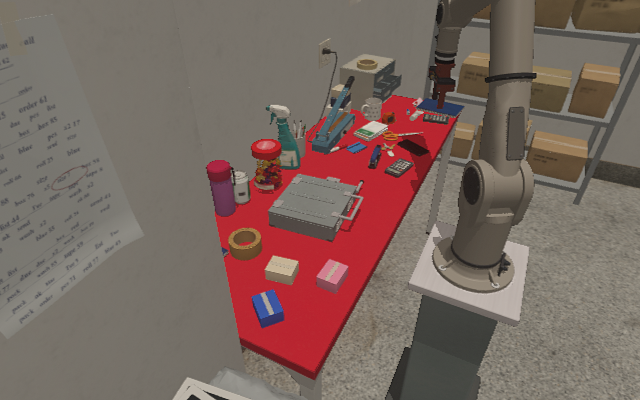

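View pics/wrist0.png

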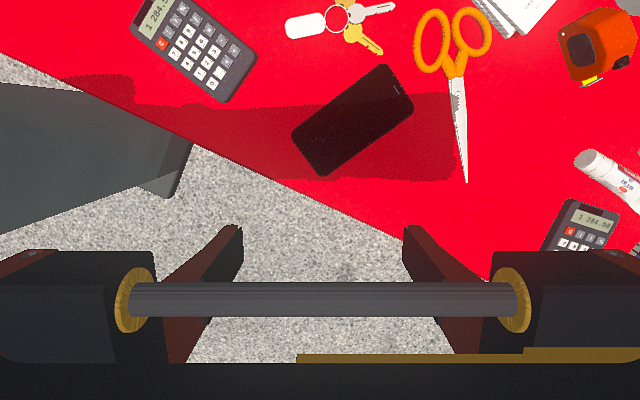

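Scene view: the beige carton is at (241,247), with lookalikes in blue (200,272) and pink (272,277). The chest is at about (330,200), with the stay on its right and the pin near (390,202). Next I'll take close crops.

```bash
python3 - <<'E'
import cv2
a=cv2.imread("pics/scene0.png");b=cv2.imread("pics/side0.png")
cv2.imwrite("pics/c1.png",cv2.resize(a[150:250,265:405],None,fx=5.6,fy=5.6,interpolation=cv2.INTER_CUBIC))
cv2.imwrite("pics/c2.png",cv2.resize(b[165:245,260:370],None,fx=7,fy=7,interpolation=cv2.INTER_CUBIC))
cv2.imwrite("pics/c3.png",cv2.resize(a[210:300,170:300],None,fx=6,fy=6,interpolation=cv2.INTER_CUBIC))
E
```

```text
(no output)
```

View pics/c1.png

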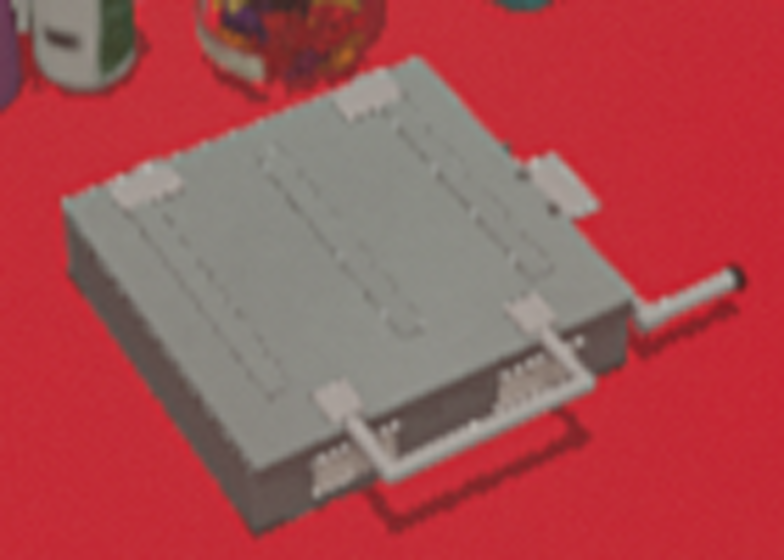

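View pics/c2.png

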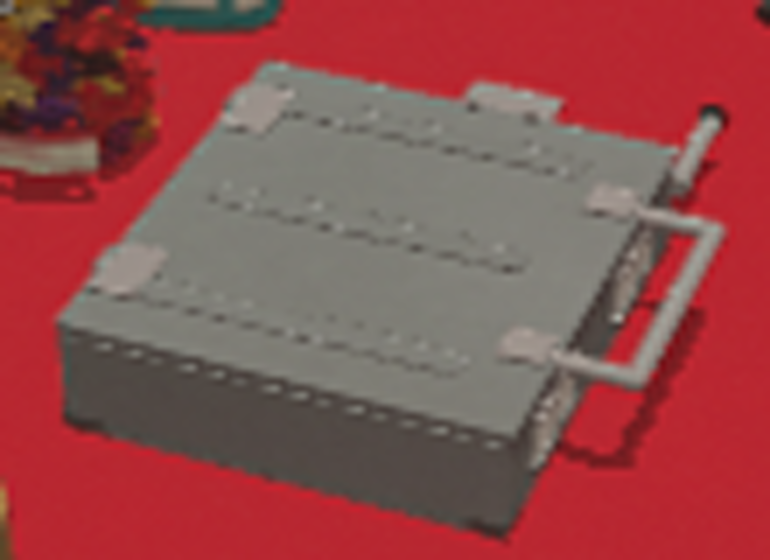

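View pics/c3.png

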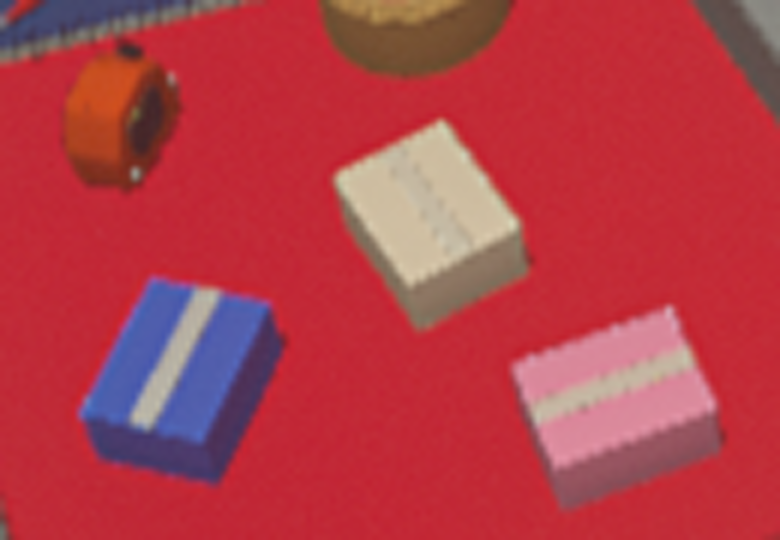

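```bash
cat > h.py <<'E'
import numpy as np,cv2
from scipy.optimize import least_squares
from scipy.spatial.transform import Rotation as R
CAL={'scene':(466.11226469,324.64289381,201.96898024,[1.39753876,-2.21230217,0.86318695],[0.22675883,0.37908381,1.19825504]),
'side':(410.37133462,319.20336688,201.39581332,[0.60835024,-2.55875375,1.29099939],[0.45818006,0.18637438,1.23888282])}
def proj(cam,P):
    f,cx,cy,r,t=CAL[cam]; K=np.array([[f,0,cx],[0,f,cy],[0,0,1.]])
    return cv2.projectPoints(np.array(P,float).reshape(-1,3),np.array(r),np.array(t),K,None)[0].reshape(-1,2)
def pose(p): 
    c,s=np.cos(p[2]),np.sin(p[2]); return lambda P:(np.array(P)@np.array([[c,s,0],[-s,c,0],[0,0,1]]))+[p[0],p[1],0]
def fit(obs,x0,verbose=True):
    # obs: list (cam, local pt, pix)
    def res(p): return np.concatenate([(proj(c,pose(p)(np.array([P])))[0]-uv) for c,P,uv in obs])
    s=least_squares(res,x0,loss='soft_l1')
    if verbose:
        print(np.round(s.x,4)); print(np.round(res(s.x).reshape(-1,2),1).tolist())
    return s.x
def unc(cr,off,s): return (np.array(cr)+.5)/s-.5+np.array(off)
E
python3 - <<'E'
from h import *
L={'hl':(-.153,.0565,.061),'hr':(-.153,-.0565,.061),'pt':(-.113,-.1945,.034),'pb':(-.113,-.1445,.034),'bfl':(-.113,.1225,0),'fl':(-.116,.1225,.064),'fr':(-.116,-.1225,.064),'bl':(.11,.1225,.064),'br':(.11,-.1225,.064)}
sc={'hl':(392,472),'hr':(588,380),'pt':(737,277),'pb':(645,320),'bfl':(255,533),'fl':(255,468),'fr':(635,305),'bl':(65,203),'br':(415,58)}
sd={'hl':(638,378),'hr':(715,228),'pt':(714,115),'pb':(682,185),'bfl':(500,535),'fl':(515,440),'fr':(678,150),'bl':(60,322),'br':(270,65)}
o1=[('scene',L[k],unc(v,(265,150),5.6)) for k,v in sc.items()]
o2=[('side',L[k],unc(v,(260,165),7)) for k,v in sd.items()]
for o in (o1,o2,o1+o2): fit(o,[.6,.1,0])
h,w=.032,.0405
T={'a':(335,180),'b':(443,120),'c':(522,222),'d':(408,287),'e':(420,330),'f':(528,265)}
# guess a..: try orders
P=[(h,w),(h,-w),(-h,-w),(-h,w)]
for r in range(4):
    Q=[P[(i+r)%4] for i in range(4)]
    ob=[('scene',(*Q[i],.041),unc(T[k],(170,210),6)) for i,k in enumerate('abcd')]+[('scene',(*Q[3],0),unc(T['e'],(170,210),6)),('scene',(*Q[2],0),unc(T['f'],(170,210),6))]
    if r<2: fit(ob,[.55,.35,[0,1.57][r]])
b=cv2.imread("pics/side0.png")
cv2.imwrite("pics/c4.png",cv2.resize(b[230:330,240:360],None,fx=6,fy=6,interpolation=cv2.INTER_CUBIC))
E
```

```text
[ 0.5405 -0.0099  0.0882]
[[1.0, -0.5], [-2.3, 1.2], [-1.0, 0.5], [2.7, -1.4], [-0.3, 0.9], [-0.2, 0.0], [0.2, -1.9], [-0.6, 0.1], [1.4, 0.0]]
[ 0.54   -0.0084  0.0903]
[[0.0, -0.5], [-0.7, 1.7], [-0.4, 1.1], [0.2, -1.8], [0.7, 1.1], [-0.3, -0.5], [0.1, -0.3], [-0.0, 0.1], [0.4, -0.6]]
[ 0.5404 -0.0094  0.0896]
[[0.9, -0.4], [-2.4, 1.3], [-1.2, 0.5], [2.6, -1.4], [-0.3, 1.0], [-0.3, 0.1], [0.1, -1.9], [-0.8, 0.2], [1.2, 0.1], [0.0, -0.7], [-0.7, 1.5], [-0.4, 1.0], [0.2, -1.9], [0.6, 0.9], [-0.3, -0.7], [0.1, -0.4], [0.0, -0.1], [0.4, -0.8]]
[0.4841 0.2949 0.3305]
[[-2.4, 5.1], [1.5, 0.1], [1.7, -4.8], [-1.3, -0.0], [-1.4, 1.0], [2.1, -3.7]]
[0.486  0.2949 1.7576]
[[-1.1, -0.6], [-0.2, -0.4], [0.3, -0.1], [0.1, -0.4], [-0.0, 0.6], [0.7, 1.0]]
```

View pics/c4.png

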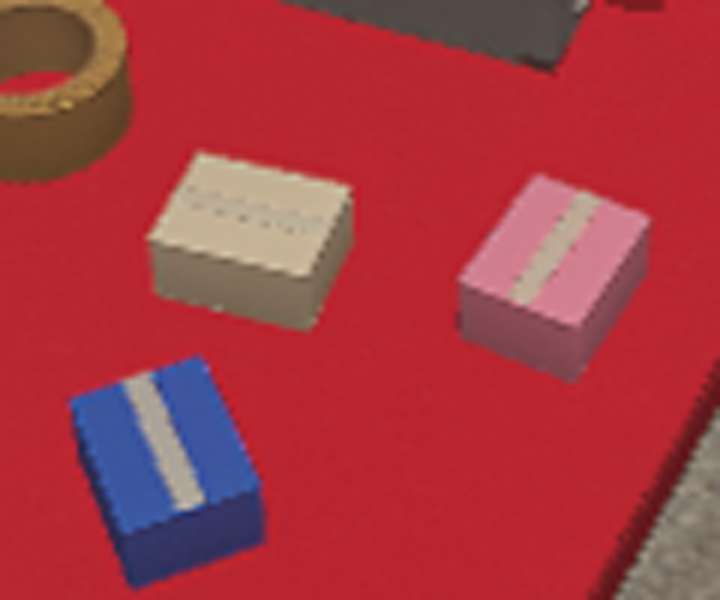

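```bash
cat >> h.py <<'E'
CH=[0.5404,-0.0094,0.0896]
def c2w(P,ch=CH): return pose(ch)(np.array([P],float))[0]
def Rq(q): return R.from_quat([q[1],q[2],q[3],q[0]])
def orient(xdir_yaw,tilt):
    """tool y down; tool x horizontal-ish along yaw; tilt(rad): rotate about the horizontal axis perpendicular to x so that fingertips swing toward -x_dir (tilt>0)"""
    x=np.array([np.cos(xdir_yaw),np.sin(xdir_yaw),0]); y=np.array([0,0,-1.])
    B=R.from_matrix(np.column_stack([x,y,np.cross(x,y)]))
    ax=np.cross([0,0,-1.],-x) # rotates -z toward -x
    return R.from_rotvec(ax*tilt)*B
def rows(p0,R0,wps):
    """wps: list of (pos,Rot,n). print rows (units) interpolated, with rounding feedback"""
    out=[];p=np.array(p0,float);r=R0
    for (P,Rt,n) in wps:
        for i in range(n):
            k=n-i
            dr=(r.inv()*Rt).as_rotvec()/k
            dp=r.inv().apply((np.array(P)-p)/k)
            row=np.round(np.r_[dp/.025,np.degrees(dr)/5],2)
            out.append(row.tolist())
            p=p+r.apply(row[:3]*.025); r=r*R.from_rotvec(np.radians(row[3:]*5))
    return out
def show(wps,st=None):
    from cell import ctrl
    s=ctrl.state(); o=rows(s['tool_pos'],Rq(s['tool_rot']),wps)
    m=np.abs(np.array(o)).max()
    for i in range(0,len(o),10): print('['+',\n'.join(str(x) for x in o[i:i+10])+']')
    print('max',m)
    return o
def rep():
    from cell import ctrl
    s=ctrl.state(); r=Rq(s['tool_rot']).as_matrix()
    c=pose(CH); d=s['tool_pos']-[CH[0],CH[1],0]; a=CH[2]
    loc=[np.cos(a)*d[0]+np.sin(a)*d[1],-np.sin(a)*d[0]+np.cos(a)*d[1],d[2]]
    print('t',round(s['t'],2),'p',np.round(s['tool_pos'],4),'chest',np.round(loc,4),'w',round(s['width'],4),'F',np.round(s['wrist_force'],1))
    print('x',np.round(r[:,0],3),'y',np.round(r[:,1],3),'q',np.round(s['q'],3).tolist())
    open('log.txt','a').write(repr((s['q'].tolist(),s['tool_pos'].tolist(),s['tool_rot'].tolist()))+'\n')
    return s
E
python3 - <<'E'
from h import *
w,h=.0405,.032
T=dict(a=(198,153),b=(352,187),c=(307,275),d=(148,238),e=(155,297),f=(308,327))
# world: back-right corner etc ; long side a-b
Q=dict(a=(-h,w),b=(-h,-w),c=(h,-w),d=(h,w)) 
S=dict(a=(335,180),b=(443,120),c=(522,222),d=(408,287),e=(420,330),f=(528,265))
for sgn in (1,):
  ob=[('side',(*Q[k],.041),unc(T[k],(240,230),6)) for k in 'abcd']+[('side',(*Q['d'],0),unc(T['e'],(240,230),6)),('side',(*Q['c'],0),unc(T['f'],(240,230),6))]
  for g in (1.75,-1.4): fit(ob,[.486,.295,g])
rep()
print(proj('side',pose([.486,.2949,1.7576])([[.032,.0405,.041],[.032,-.0405,.041],[-.032,-.0405,.041],[-.032,.0405,.041]]))*6-np.array([240,230])*6)
E
```

```text
[0.446  0.2767 2.3918]
[[33.8, -1.2], [-18.3, -0.1], [-4.5, 0.6], [49.4, -0.6], [48.4, -0.4], [-3.9, 1.9]]
[ 0.47    0.3204 -0.6491]
[[-0.4, 29.3], [1.1, 13.9], [-0.3, -15.3], [-0.1, -0.2], [-0.1, -0.0], [0.2, -14.0]]
t 0.15 p [ 0.2939 -0.6072  0.2439] chest [-0.299  -0.5734  0.2439] w 0.0876 F [0.3 0.8 0.4]
x [ 0.436 -0.9   -0.001] y [-0.001  0.001 -1.   ] q [1.012, 0.478, 0.022, 1.556, -0.011, 1.109, -0.083]
[[306.2139139  269.74119019]
 [144.325871   234.95019692]
 [193.84617571 144.2780392 ]
 [349.79397751 176.24882051]]
```

```bash
python3 - <<'E'
from h import *
O=orient(CH[2],np.radians(20))
P=c2w((-.153,0,.16)); print(P)
show([(P,O,30)])
E
```

```text
[ 0.38801374 -0.02309046  0.16      ]
[[-0.65, 0.11, 0.45, -0.08, -0.46, 0.12],
[-0.63, 0.12, 0.48, -0.08, -0.46, 0.12],
[-0.61, 0.12, 0.5, -0.08, -0.46, 0.12],
[-0.58, 0.12, 0.53, -0.08, -0.46, 0.12],
[-0.56, 0.12, 0.55, -0.08, -0.46, 0.12],
[-0.54, 0.13, 0.58, -0.08, -0.46, 0.12],
[-0.51, 0.13, 0.6, -0.08, -0.46, 0.12],
[-0.49, 0.13, 0.62, -0.08, -0.46, 0.12],
[-0.46, 0.13, 0.64, -0.08, -0.46, 0.12],
[-0.43, 0.13, 0.66, -0.08, -0.46, 0.12]]
[[-0.4, 0.13, 0.67, -0.08, -0.46, 0.11],
[-0.37, 0.13, 0.69, -0.08, -0.45, 0.12],
[-0.35, 0.13, 0.71, -0.08, -0.46, 0.11],
[-0.32, 0.12, 0.72, -0.08, -0.45, 0.12],
[-0.29, 0.12, 0.73, -0.08, -0.46, 0.12],
[-0.25, 0.12, 0.74, -0.08, -0.45, 0.11],
[-0.22, 0.12, 0.76, -0.08, -0.46, 0.12],
[-0.19, 0.11, 0.76, -0.08, -0.45, 0.11],
[-0.16, 0.11, 0.77, -0.08, -0.46, 0.12],
[-0.13, 0.11, 0.78, -0.08, -0.45, 0.11]]
[[-0.1, 0.1, 0.78, -0.08, -0.46, 0.12],
[-0.07, 0.1, 0.79, -0.08, -0.45, 0.12],
[-0.03, 0.09, 0.79, -0.09, -0.46, 0.11],
[-0.0, 0.09, 0.79, -0.08, -0.45, 0.12],
[0.03, 0.08, 0.79, -0.09, -0.46, 0.11],
[0.06, 0.07, 0.79, -0.08, -0.45, 0.12],
[0.1, 0.07, 0.79, -0.09, -0.46, 0.11],
[0.13, 0.06, 0.79, -0.08, -0.45, 0.12],
[0.16, 0.05, 0.78, -0.09, -0.46, 0.11],
[0.18, 0.05, 0.77, -0.08, -0.45, 0.12]]
max 0.79
```

{"api": "send_rows", "payload": {"commands": [[-0.65,0.11,0.45,-0.08,-0.46,0.12],[-0.63,0.12,0.48,-0.08,-0.46,0.12],[-0.61,0.12,0.5,-0.08,-0.46,0.12],[-0.58,0.12,0.53,-0.08,-0.46,0.12],[-0.56,0.12,0.55,-0.08,-0.46,0.12],[-0.54,0.13,0.58,-0.08,-0.46,0.12],[-0.51,0.13,0.6,-0.08,-0.46,0.12],[-0.49,0.13,0.62,-0.08,-0.46,0.12],[-0.46,0.13,0.64,-0.08,-0.46,0.12],[-0.43,0.13,0.66,-0.08,-0.46,0.12]], "grip": 45}}

```text
t: 0.98
tool_pos: [0.3204, -0.407, 0.2118]
tool_rot: [-0.66, 0.663, -0.293, 0.197]
wrist_force: [0.5, -0.6, 0.9]
width: 0.0399
```

```bash
python3 - <<'E'
from h import *
rep()
O=orient(CH[2],np.radians(20))
P=c2w((-.153,0,.16)); print(P)
show([(P,O,18)])
E
```

```text
t 0.98 p [ 0.3204 -0.407   0.2118] chest [-0.2547 -0.3763  0.2118] w 0.0399 F [ 0.5 -0.6  0.9]
x [ 0.751 -0.648 -0.126] y [-0.128  0.043 -0.991] q [0.837, 0.322, -0.107, 1.879, 0.1, 1.07, -0.029]
[ 0.38801374 -0.02309046  0.16      ]
[[-0.43, 0.13, 0.75, -0.09, -0.5, 0.12],
[-0.39, 0.13, 0.77, -0.09, -0.5, 0.12],
[-0.36, 0.13, 0.79, -0.09, -0.5, 0.12],
[-0.32, 0.13, 0.8, -0.09, -0.5, 0.12],
[-0.28, 0.12, 0.82, -0.09, -0.5, 0.12],
[-0.25, 0.12, 0.83, -0.09, -0.5, 0.12],
[-0.21, 0.11, 0.84, -0.09, -0.5, 0.12],
[-0.17, 0.11, 0.85, -0.09, -0.5, 0.12],
[-0.13, 0.1, 0.86, -0.09, -0.5, 0.12],
[-0.09, 0.1, 0.86, -0.09, -0.5, 0.12]]
[[-0.05, 0.09, 0.87, -0.09, -0.5, 0.12],
[-0.01, 0.09, 0.87, -0.09, -0.5, 0.12],
[0.02, 0.08, 0.87, -0.09, -0.5, 0.12],
[0.06, 0.07, 0.87, -0.09, -0.5, 0.12],
[0.1, 0.06, 0.86, -0.09, -0.5, 0.13],
[0.14, 0.06, 0.86, -0.08, -0.5, 0.12],
[0.18, 0.05, 0.86, -0.09, -0.5, 0.13],
[0.22, 0.04, 0.84, -0.08, -0.5, 0.12]]
max 0.87
```

Tracking is good. Continuing.

{"api": "send_rows", "payload": {"commands": [[-0.43,0.13,0.75,-0.09,-0.5,0.12],[-0.39,0.13,0.77,-0.09,-0.5,0.12],[-0.36,0.13,0.79,-0.09,-0.5,0.12],[-0.32,0.13,0.8,-0.09,-0.5,0.12],[-0.28,0.12,0.82,-0.09,-0.5,0.12],[-0.25,0.12,0.83,-0.09,-0.5,0.12],[-0.21,0.11,0.84,-0.09,-0.5,0.12],[-0.17,0.11,0.85,-0.09,-0.5,0.12],[-0.13,0.1,0.86,-0.09,-0.5,0.12],[-0.09,0.1,0.86,-0.09,-0.5,0.12]]}}

```text
t: 1.82
tool_pos: [0.3545, -0.183, 0.1812]
tool_rot: [-0.691, 0.7, -0.18, -0.007]
wrist_force: [0.1, -0.2, -0.8]
width: 0.0396
```

```bash
python3 - <<'E'
from h import *
rep()
O=orient(CH[2],np.radians(20))
P=c2w((-.153,0,.16)); print(P)
show([(P,O,10)])
E
```

```text
t 1.82 p [ 0.3545 -0.183   0.1812] chest [-0.2007 -0.1563  0.1812] w 0.0396 F [ 0.1 -0.2 -0.8]
x [ 0.935 -0.242 -0.259] y [-0.262  0.02  -0.965] q [0.559, 0.266, -0.324, 2.075, 0.141, 1.082, -0.095]
[ 0.38801374 -0.02309046  0.16      ]
[[-0.01, 0.06, 0.66, -0.07, -0.38, 0.09],
[0.01, 0.06, 0.66, -0.07, -0.38, 0.09],
[0.04, 0.05, 0.65, -0.07, -0.38, 0.09],
[0.06, 0.05, 0.65, -0.06, -0.38, 0.09],
[0.08, 0.04, 0.65, -0.07, -0.37, 0.09],
[0.1, 0.04, 0.65, -0.06, -0.38, 0.09],
[0.13, 0.03, 0.65, -0.07, -0.37, 0.09],
[0.15, 0.03, 0.64, -0.06, -0.38, 0.09],
[0.16, 0.02, 0.64, -0.07, -0.37, 0.09],
[0.19, 0.02, 0.63, -0.06, -0.38, 0.09]]
max 0.66
```

{"api": "send_rows", "payload": {"commands": [[-0.01,0.06,0.66,-0.07,-0.38,0.09],[0.01,0.06,0.66,-0.07,-0.38,0.09],[0.04,0.05,0.65,-0.07,-0.38,0.09],[0.06,0.05,0.65,-0.06,-0.38,0.09],[0.08,0.04,0.65,-0.07,-0.37,0.09],[0.1,0.04,0.65,-0.06,-0.38,0.09],[0.13,0.03,0.65,-0.07,-0.37,0.09],[0.15,0.03,0.64,-0.06,-0.38,0.09],[0.16,0.02,0.64,-0.07,-0.37,0.09],[0.19,0.02,0.63,-0.06,-0.38,0.09]]}}

```text
t: 2.65
tool_pos: [0.3863, -0.0135, 0.1586]
tool_rot: [-0.689, 0.701, -0.086, -0.162]
wrist_force: [1.6, 0.3, 0.0]
width: 0.0394
```

```bash
python3 - <<'E'
from h import *
from cell import eyes
s=rep()
O=orient(CH[2],np.radians(20))
P=c2w((-.153,0,.061))-O.apply([0,.003,0]); print(P)
show([(P,O,10)])
im=eyes.camera("wrist"); cv2.imwrite("pics/w1.png",im[...,::-1])
cal=eyes.calibration("wrist"); H=cal['hand_eye'];K=cal['mtx']
def pw(Pw,s):
    pt=Rq(s['tool_rot']).inv().apply(np.array(Pw)-s['tool_pos'])
    pc=np.linalg.inv(H)@np.r_[pt,1]; uv=K@pc[:3]; return uv[:2]/uv[2]
for L in [(-.153,.0565,.061),(-.153,-.0565,.061),(-.116,.1225,.064),(-.116,-.1225,.064),(-.113,-.1945,.034),(-.113,-.1445,.034)]: print(L,np.round(pw(c2w(L),s),1))
E
```

```text
t 2.65 p [ 0.3863 -0.0135  0.1586] chest [-0.1538  0.0097  0.1586] w 0.0394 F [1.6 0.3 0. ]
x [ 0.932  0.103 -0.346] y [-0.345 -0.035 -0.938] q [0.296, 0.364, -0.498, 2.051, 0.15, 1.128, -0.184]
[ 0.38903569 -0.02299865  0.06381908]
[[0.14, 0.35, -0.04, 0.0, 0.02, -0.01],
[0.14, 0.35, -0.04, 0.0, 0.02, -0.0],
[0.14, 0.35, -0.04, 0.01, 0.02, -0.01],
[0.14, 0.36, -0.04, 0.0, 0.02, -0.0],
[0.14, 0.35, -0.04, 0.01, 0.02, -0.01],
[0.13, 0.36, -0.04, 0.0, 0.02, -0.0],
[0.14, 0.35, -0.04, 0.01, 0.02, -0.01],
[0.13, 0.36, -0.04, 0.0, 0.03, -0.0],
[0.14, 0.35, -0.04, 0.01, 0.02, -0.01],
[0.13, 0.36, -0.04, 0.0, 0.03, -0.0]]
max 0.36
(-0.153, 0.0565, 0.061) [371.7 148.6]
(-0.153, -0.0565, 0.061) [363.7 287.5]
(-0.116, 0.1225, 0.064) [434.9  46.4]
(-0.116, -0.1225, 0.064) [402.8 369.9]
(-0.113, -0.1945, 0.034) [403.4 410.4]
(-0.113, -0.1445, 0.034) [407.9 367.2]
```

View pics/w1.png

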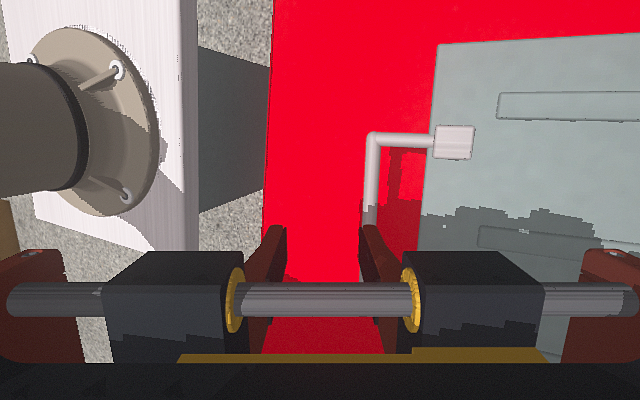

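The wrist view shows the handle bar at column 371, as predicted, and the lid corner at (438,45) against a predicted (435,46). The pose fit holds, so I'm descending.

{"api": "send_rows", "payload": {"commands": [[0.14,0.37,-0.04,0,0.02,-0.01],[0.14,0.37,-0.04,0,0.02,0],[0.14,0.37,-0.04,0,0.02,-0.01],[0.14,0.37,-0.04,0,0.02,0],[0.14,0.37,-0.04,0,0.02,-0.01],[0.14,0.37,-0.04,0,0.02,0],[0.14,0.37,-0.04,0,0.02,-0.01],[0.14,0.37,-0.04,0,0.02,0],[0.14,0.37,-0.04,0,0.02,-0.01],[0.14,0.37,-0.04,0,0.02,0]]}}

```text
t: 3.53
tool_pos: [0.3879, -0.0238, 0.0494]
tool_rot: [-0.689, 0.702, -0.092, -0.155]
wrist_force: [-14.5, 1.4, 33.1]
width: 0.0395
```

```bash
python3 - <<'E'
from h import *
s=rep()
O=orient(CH[2],np.radians(20))
P=c2w((-.153,0,.061))-O.apply([0,.003,0]); print(P)
show([(P,O,3)])
E
```

```text
t 3.53 p [ 0.3879 -0.0238  0.0494] chest [-0.1532 -0.0007  0.0494] w 0.0395 F [-14.5   1.4  33.1]
x [ 0.935  0.084 -0.343] y [-0.342 -0.034 -0.939] q [0.257, 0.55, -0.438, 2.107, 0.258, 0.902, -0.271]
[ 0.38903569 -0.02299865  0.06381908]
[[-0.05, -0.19, 0.01, 0.01, 0.0, -0.0],
[-0.05, -0.18, 0.01, 0.01, 0.0, -0.01],
[-0.05, -0.19, 0.0, 0.02, 0.0, -0.0]]
max 0.19
```

Contact of 33 N, and it went deeper than planned. Backing off, then looking.

{"api": "send_rows", "payload": {"commands": [[-0.05,-0.25,0.01,0,0,0],[-0.05,-0.2,0.01,0,0,0],[0,-0.1,0,0,0,0],[0,0,0,0,0,0],[0,0,0,0,0,0],[0,0,0,0,0,0],[0,0,0,0,0,0],[0,0,0,0,0,0],[0,0,0,0,0,0],[0,0,0,0,0,0]]}}

```text
t: 4.37
tool_pos: [0.3911, -0.0229, 0.0632]
tool_rot: [-0.689, 0.702, -0.091, -0.154]
wrist_force: [-0.4, 1.1, 0.3]
width: 0.0398
```

```bash
python3 - <<'E'
from h import *
from cell import eyes
s=rep()
for n in ("side","scene","wrist"):
    im=eyes.camera(n)[...,::-1]; cv2.imwrite(f"pics/{n}2.png",im)
a=cv2.imread("pics/side2.png")[120:260,240:420]
cv2.imwrite("pics/c5.png",cv2.resize(a,None,fx=4.2,fy=4.2,interpolation=cv2.INTER_CUBIC))
E
```

```text
t 4.37 p [ 0.3911 -0.0229  0.0632] chest [-1.499e-01 -1.000e-04  6.320e-02] w 0.0398 F [-0.4  1.1  0.3]
x [ 0.936  0.085 -0.342] y [-0.34  -0.034 -0.94 ] q [0.262, 0.528, -0.446, 2.096, 0.244, 0.932, -0.26]
```

View pics/c5.png

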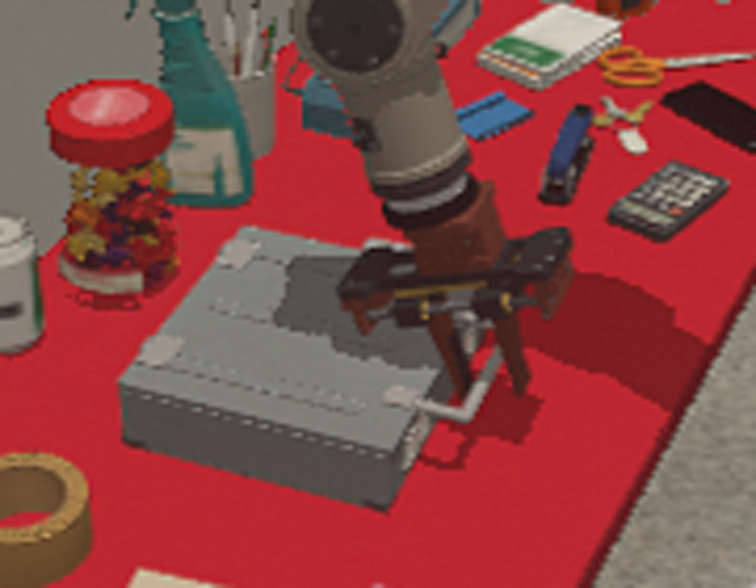

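View pics/wrist2.png

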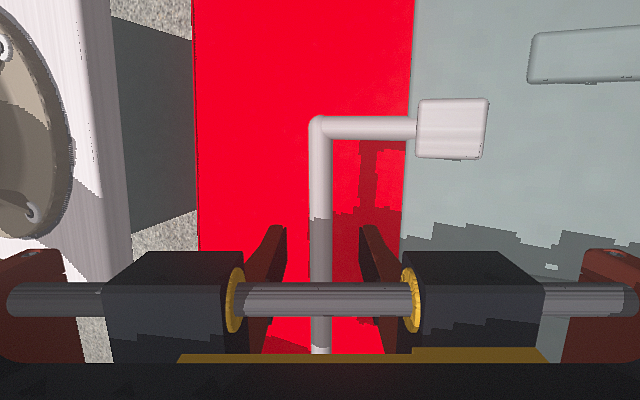

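The bar at column 320 is centred between the fingers and the contact is gone. Closing.

{"api": "send_rows", "payload": {"commands": [[0,0,0,0,0,0],[0,0,0,0,0,0],[0,0,0,0,0,0],[0,0,0,0,0,0],[0,0,0,0,0,0],[0,0,0,0,0,0],[0,0,0,0,0,0],[0,0,0,0,0,0],[0,0,0,0,0,0],[0,0,0,0,0,0]], "grip": 0}}

```text
t: 5.35
tool_pos: [0.3903, -0.023, 0.0632]
tool_rot: [-0.689, 0.702, -0.092, -0.155]
wrist_force: [0.1, 0.7, 1.0]
width: 0.0104
```

```bash
cat >> h.py <<'E'
HX,HZ=.110,.058
def hand(a):
    """handle centre in chest coords at lid angle a"""
    rad=np.array([-np.cos(a),np.sin(a)]); nrm=np.array([np.sin(a),np.cos(a)])
    v=.263*rad+.003*nrm; return (HX+v[0],0,HZ+v[1])
def lidpath(a0,a1,tiltf,n,off=None):
    """wps for lid from a0 to a1 ; tiltf(a) in rad; off: correction (world) added"""
    out=[]
    for i in range(1,n+1):
        a=a0+(a1-a0)*i/n; O=orient(CH[2],tiltf(a))
        P=c2w(hand(a))-O.apply([0,.003,0])
        if off is not None: P=P+off
        out.append((P,O,1))
    return out
E
python3 - <<'E'
from h import *
s=rep()
t=lambda a: np.radians(20*max(0,1-a/0.8))
show(lidpath(0,1.69,t,30))
E
```

```text
t 5.35 p [ 0.3903 -0.023   0.0632] chest [-1.508e-01 -1.000e-04  6.320e-02] w 0.0104 F [0.1 0.7 1. ]
x [ 0.935  0.084 -0.344] y [-0.342 -0.034 -0.939] q [0.262, 0.528, -0.446, 2.097, 0.244, 0.933, -0.26]
[[-0.24, -0.57, 0.0, 0.04, 0.0, -0.3],
[-0.14, -0.58, 0.0, -0.0, 0.0, -0.29],
[-0.09, -0.58, 0.0, -0.0, 0.0, -0.28],
[-0.04, -0.6, 0.0, -0.0, 0.0, -0.28],
[0.01, -0.59, 0.0, -0.0, 0.0, -0.28],
[0.05, -0.59, 0.0, -0.0, 0.0, -0.28],
[0.1, -0.58, 0.0, -0.0, 0.0, -0.28],
[0.15, -0.57, 0.0, -0.0, 0.0, -0.29],
[0.19, -0.56, 0.0, -0.0, 0.0, -0.28],
[0.24, -0.55, 0.0, -0.0, 0.0, -0.28]]
[[0.28, -0.52, 0.0, -0.0, 0.0, -0.28],
[0.32, -0.49, 0.0, -0.0, 0.0, -0.28],
[0.36, -0.47, 0.0, -0.0, 0.0, -0.28],
[0.4, -0.44, 0.0, -0.0, 0.0, -0.29],
[0.43, -0.4, 0.0, -0.0, 0.0, -0.05],
[0.46, -0.37, 0.0, -0.0, 0.0, -0.0],
[0.48, -0.35, 0.0, -0.0, 0.0, -0.0],
[0.5, -0.32, 0.0, -0.0, 0.0, -0.0],
[0.51, -0.3, 0.0, -0.0, 0.0, -0.0],
[0.54, -0.26, 0.0, -0.0, 0.0, -0.0]]
[[0.54, -0.23, 0.0, -0.0, 0.0, -0.0],
[0.56, -0.21, 0.0, -0.0, 0.0, -0.0],
[0.56, -0.17, 0.0, -0.0, 0.0, -0.0],
[0.58, -0.14, 0.0, -0.0, 0.0, -0.0],
[0.58, -0.1, 0.0, -0.0, 0.0, -0.0],
[0.59, -0.07, 0.0, -0.0, 0.0, -0.0],
[0.59, -0.04, 0.0, -0.0, 0.0, -0.0],
[0.6, -0.01, 0.0, -0.0, 0.0, -0.0],
[0.59, 0.03, 0.0, -0.0, 0.0, -0.0],
[0.59, 0.06, 0.0, -0.0, 0.0, -0.0]]
max 0.6
```

Gripped (10.4 mm). Lifting.

{"api": "send_rows", "payload": {"commands": [[-0.2,-0.57,0,0,0,-0.3],[-0.14,-0.58,0,0,0,-0.29],[-0.09,-0.58,0,0,0,-0.28],[-0.04,-0.6,0,0,0,-0.28],[0.01,-0.59,0,0,0,-0.28],[0.05,-0.59,0,0,0,-0.28],[0.1,-0.58,0,0,0,-0.28],[0.15,-0.57,0,0,0,-0.29],[0.19,-0.56,0,0,0,-0.28],[0.24,-0.55,0,0,0,-0.28]]}}

```text
t: 6.18
tool_pos: [0.431, -0.0193, 0.2049]
tool_rot: [-0.704, 0.707, -0.001, -0.066]
wrist_force: [1.9, 0.1, -5.1]
width: 0.0104
```

```bash
cat >> h.py <<'E'
def lidang(s):
    g=s['tool_pos']+Rq(s['tool_rot']).apply([0,.003,0]); d=g-[CH[0],CH[1],0]; a=CH[2]
    lx=np.cos(a)*d[0]+np.sin(a)*d[1]
    v=(HX-lx, d[2]-HZ); return np.arctan2(v[1],v[0])-.003/.263, np.hypot(*v)
E
python3 - <<'E'
from h import *
s=rep(); a,r=lidang(s); print(a,r)
t=lambda a: np.radians(20*max(0,1-a/0.8))
show(lidpath(a,1.69,t,20))
E
```

```text
t 6.18 p [ 0.431  -0.0193  0.2049] chest [-1.098e-01 -1.000e-04  2.049e-01] w 0.0104 F [ 1.9  0.1 -5.1]
x [ 0.991  0.091 -0.095] y [-0.095 -0.01  -0.995] q [0.36, 0.215, -0.516, 2.064, 0.121, 0.989, -0.131]
0.5676351126907984 0.26300760823965547
[[0.29, -0.51, 0.0, 0.01, 0.02, -0.21],
[0.32, -0.5, 0.0, 0.0, 0.0, -0.29],
[0.36, -0.46, 0.0, 0.0, 0.0, -0.28],
[0.4, -0.43, 0.0, 0.0, 0.0, -0.28],
[0.44, -0.4, 0.0, 0.0, 0.0, -0.04],
[0.45, -0.37, 0.0, 0.0, 0.0, 0.0],
[0.48, -0.35, 0.0, 0.0, 0.0, 0.0],
[0.5, -0.32, 0.0, 0.0, 0.0, 0.0],
[0.51, -0.29, -0.0, 0.0, 0.0, 0.0],
[0.53, -0.26, -0.0, 0.0, 0.0, 0.0]]
[[0.55, -0.23, -0.0, 0.0, 0.0, 0.0],
[0.55, -0.2, -0.0, 0.0, 0.0, 0.0],
[0.57, -0.17, -0.0, 0.0, 0.0, 0.0],
[0.57, -0.14, -0.0, 0.0, 0.0, 0.0],
[0.58, -0.1, -0.0, 0.0, 0.0, 0.0],
[0.59, -0.07, -0.0, 0.0, 0.0, 0.0],
[0.59, -0.04, -0.0, 0.0, 0.0, 0.0],
[0.59, -0.01, -0.0, 0.0, 0.0, 0.0],
[0.59, 0.03, -0.0, 0.0, 0.0, 0.0],
[0.58, 0.06, -0.0, 0.0, 0.0, 0.0]]
max 0.59
```

{"api": "send_rows", "payload": {"commands": [[0.29,-0.51,0,0,0,-0.21],[0.32,-0.5,0,0,0,-0.29],[0.36,-0.46,0,0,0,-0.28],[0.4,-0.43,0,0,0,-0.28],[0.44,-0.4,0,0,0,-0.04],[0.45,-0.37,0,0,0,0],[0.48,-0.35,0,0,0,0],[0.5,-0.32,0,0,0,0],[0.51,-0.29,0,0,0,0],[0.53,-0.26,0,0,0,0]]}}

```text
t: 7.02
tool_pos: [0.5469, -0.0087, 0.3087]
tool_rot: [-0.706, 0.706, 0.037, -0.027]
wrist_force: [2.1, -0.0, -8.5]
width: 0.0101
```

```bash
python3 - <<'E'
from h import *
s=rep(); a,r=lidang(s); print(a,r)
t=lambda a: np.radians(20*max(0,1-a/0.8))
show(lidpath(a,1.69,t,10))
E
```

```text
t 7.02 p [ 0.5469 -0.0087  0.3087] chest [6.600e-03 1.000e-04 3.087e-01] w 0.0101 F [ 2.1 -0.  -8.5]
x [0.996 0.091 0.014] y [ 0.014  0.    -1.   ] q [0.333, 0.244, -0.512, 1.767, 0.132, 1.151, -0.127]
1.164048720039176 0.26841190419977906
[[0.6, 0.01, -0.01, 0.01, 0.02, 0.16],
[0.53, -0.17, 0.0, -0.0, 0.0, -0.0],
[0.53, -0.15, 0.0, -0.0, 0.0, -0.0],
[0.54, -0.11, 0.0, -0.0, 0.0, -0.0],
[0.55, -0.09, 0.0, -0.0, 0.0, -0.0],
[0.55, -0.06, 0.0, -0.0, 0.0, -0.0],
[0.55, -0.03, 0.0, -0.0, 0.0, -0.0],
[0.55, -0.0, 0.0, -0.0, 0.0, -0.0],
[0.56, 0.03, 0.0, -0.0, 0.0, -0.0],
[0.55, 0.06, 0.0, -0.0, 0.0, -0.0]]
max 0.6
```

{"api": "send_rows", "payload": {"commands": [[0.54,-0.03,0,0,0,0.1],[0.53,-0.13,0,0,0,0.05],[0.53,-0.15,0,0,0,0],[0.54,-0.11,0,0,0,0],[0.55,-0.09,0,0,0,0],[0.55,-0.06,0,0,0,0],[0.55,-0.03,0,0,0,0],[0.55,0,0,0,0,0],[0.5,0.03,0,0,0,0],[0.4,0.04,0,0,0,0]]}}

```text
t: 7.85
tool_pos: [0.6864, 0.004, 0.3299]
tool_rot: [0.707, -0.706, -0.032, 0.031]
wrist_force: [-53.2, -3.9, 31.0]
width: 0.0104
```

```bash
python3 - <<'E'
from h import *
from cell import eyes
s=rep(); a,r=lidang(s); print(a,r)
for n in ("scene","wrist"):
    im=eyes.camera(n)[...,::-1]; cv2.imwrite(f"pics/{n}3.png",im)
E
```

```text
t 7.85 p [0.6864 0.004  0.3299] chest [1.466e-01 3.000e-04 3.299e-01] w 0.0104 F [-53.2  -3.9  31. ]
x [0.996 0.089 0.001] y [ 0.001  0.001 -1.   ] q [0.222, 0.481, -0.476, 1.394, 0.22, 1.319, -0.173]
1.6945748725695684 0.27138605804885585
```

View pics/scene3.png

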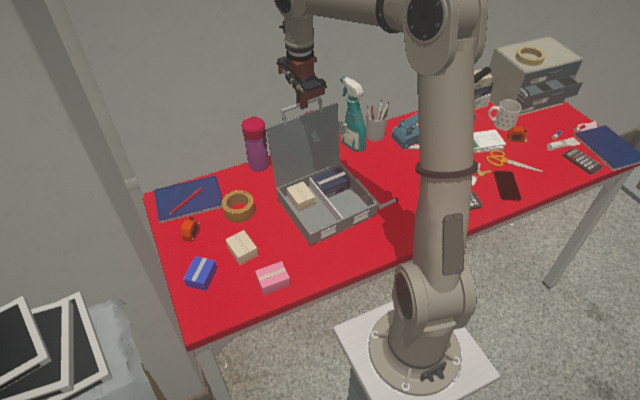

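View pics/wrist3.png

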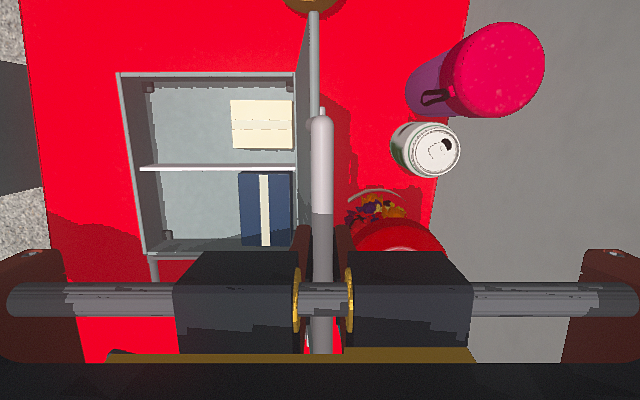

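The lid is at its stop (1.69). The stored beige carton is in the left bay (wrist image 262,125) and the dark one is in the right bay. Relieving the push, then releasing.

{"api": "send_rows", "payload": {"commands": [[-0.1,0,0,0,0,0],[0,0,0,0,0,0],[0,0,0,0,0,0],[0,0,0,0,0,0],[0,0,0,0,0,0],[0,0,0,0,0,0],[0,-0.2,0,0,0,0],[0,-0.6,0,0,0,0],[0,-0.8,0,0,0,0],[0,-0.8,0,0,0,0]], "grip": 40}}

```text
t: 8.78
tool_pos: [0.6845, 0.0031, 0.3905]
tool_rot: [0.707, -0.706, -0.031, 0.032]
wrist_force: [-0.4, 0.0, 0.6]
width: 0.0353
```

```bash
python3 - <<'E'
from h import *
from cell import eyes
s=rep()
im=eyes.camera("side")[...,::-1]; cv2.imwrite(f"pics/side4.png",im)
cv2.imwrite("pics/c6.png",cv2.resize(im[60:260,200:420],None,fx=3,fy=3,interpolation=cv2.INTER_CUBIC))
O=orient(CH[2],np.radians(8))
pin=c2w((-.112,-.172,.034)); print(pin)
A=s['tool_pos']
W=pin-O.apply([0,.003,0])
show([(c2w((.0,-.08,.36)),O,8),(W+[0,0,.14],O,12)])
E
```

```text
t 8.78 p [0.6845 0.0031 0.3905] chest [ 0.1446 -0.0005  0.3905] w 0.0353 F [-0.4  0.   0.6]
x [ 0.996  0.089 -0.001] y [-0.001  0.002 -1.   ] q [0.219, 0.452, -0.479, 1.303, 0.202, 1.436, -0.157]
[ 0.44423986 -0.19073182  0.034     ]
[[-0.73, 0.17, -0.4, -0.0, -0.0, 0.21],
[-0.73, 0.19, -0.4, -0.0, -0.0, 0.21],
[-0.72, 0.2, -0.4, -0.0, -0.0, 0.21],
[-0.72, 0.21, -0.4, -0.0, -0.0, 0.21],
[-0.72, 0.23, -0.4, -0.01, -0.0, 0.21],
[-0.71, 0.24, -0.4, -0.0, -0.0, 0.21],
[-0.71, 0.25, -0.4, -0.01, -0.0, 0.2],
[-0.7, 0.27, -0.4, -0.0, -0.01, 0.21],
[-0.28, 0.66, -0.31, -0.0, 0.0, -0.0],
[-0.28, 0.66, -0.31, -0.0, 0.0, -0.0]]
[[-0.28, 0.65, -0.31, -0.0, 0.0, -0.0],
[-0.28, 0.66, -0.31, -0.0, 0.0, -0.0],
[-0.29, 0.65, -0.3, -0.0, 0.0, -0.0],
[-0.28, 0.66, -0.31, -0.0, 0.0, -0.0],
[-0.29, 0.65, -0.3, -0.0, 0.0, -0.0],
[-0.28, 0.66, -0.31, -0.0, 0.0, -0.0],
[-0.29, 0.65, -0.3, -0.0, 0.0, -0.0],
[-0.28, 0.66, -0.31, -0.0, 0.0, -0.0],
[-0.29, 0.65, -0.3, -0.0, 0.0, -0.0],
[-0.28, 0.66, -0.31, -0.0, 0.0, -0.0]]
max 0.73
```

View pics/c6.png

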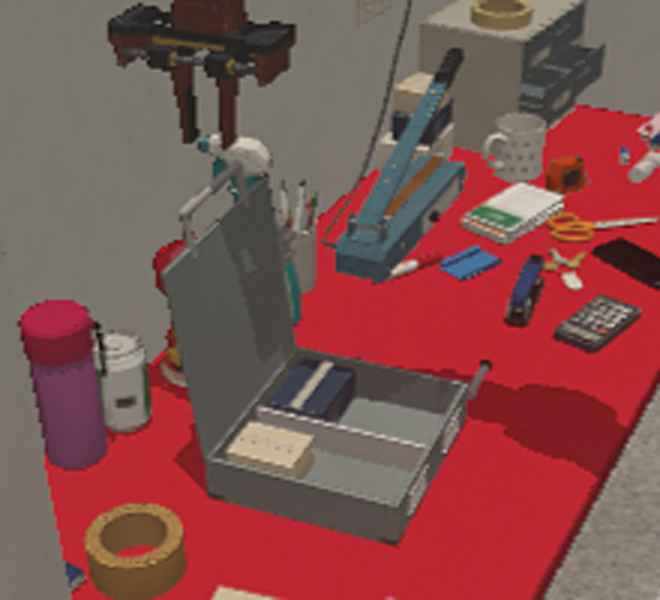

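Side view: the lid stands back by itself and the fingers are clear of the handle. Moving to the stay pin.

{"api": "send_rows", "payload": {"commands": [[-0.73,0.17,-0.4,0,0,0.21],[-0.73,0.19,-0.4,0,0,0.21],[-0.72,0.2,-0.4,0,0,0.21],[-0.72,0.21,-0.4,0,0,0.21],[-0.72,0.23,-0.4,0,0,0.21],[-0.71,0.24,-0.4,0,0,0.21],[-0.71,0.25,-0.4,0,0,0.2],[-0.7,0.27,-0.4,0,0,0.21],[-0.28,0.66,-0.31,0,0,0],[-0.28,0.66,-0.31,0,0,0]]}}

```text
t: 9.67
tool_pos: [0.5295, -0.1064, 0.3348]
tool_rot: [-0.704, 0.706, -0.012, -0.078]
wrist_force: [-0.3, 0.3, -1.0]
width: 0.0351
```

{"api": "send_rows", "payload": {"commands": [[-0.28,0.65,-0.31,0,0,0],[-0.28,0.65,-0.31,0,0,0],[-0.28,0.65,-0.31,0,0,0],[-0.28,0.65,-0.31,0,0,0],[-0.28,0.65,-0.31,0,0,0],[-0.28,0.65,-0.31,0,0,0],[-0.28,0.65,-0.31,0,0,0],[-0.28,0.65,-0.31,0,0,0],[-0.2,0.5,-0.2,0,0,0],[0,0,0,0,0,0]]}}

```text
t: 10.5
tool_pos: [0.4534, -0.1859, 0.1965]
tool_rot: [-0.703, 0.707, -0.01, -0.075]
wrist_force: [-0.7, 0.1, -0.3]
width: 0.035
```

```bash
cat >> h.py <<'E'
HE=np.array([[9.99999977e-01,-2.12799342e-04,1.19115189e-05,-9.04913647e-04],[-6.41059164e-05,-2.47009683e-01,9.69013009e-01,-1.40695389e-01],[-2.03263071e-04,-9.69012988e-01,-2.47009691e-01,6.70812344e-02],[0,0,0,1]])
KW=np.array([[314.80553379,0,322.40543862],[0,314.80553379,198.41740832],[0,0,1]])
def pw(Pw,s):
    pt=Rq(s['tool_rot']).inv().apply(np.array(Pw)-s['tool_pos'])
    pc=np.linalg.inv(HE)@np.r_[pt,1]; uv=KW@pc[:3]; return uv[:2]/uv[2]
E
python3 - <<'E'
from h import *
from cell import eyes
s=rep()
im=eyes.camera("wrist")[...,::-1]; cv2.imwrite("pics/w5.png",im)
O=orient(CH[2],np.radians(8))
for L in [(-.113,-.1945,.034),(-.113,-.1445,.034),(-.113,-.1225,.056),(-.113,.1225,.056)]: print(np.round(pw(c2w(L),s),1))
W=c2w((-.112,-.172,.034))-O.apply([0,.003,0])
show([(W,O,10)])
E
```

```text
t 10.5 p [ 0.4534 -0.1859  0.1965] chest [-0.1025 -0.168   0.1965] w 0.035 F [-0.7  0.1 -0.3]
x [ 0.989  0.09  -0.12 ] y [-0.12  -0.012 -0.993] q [0.575, 0.317, -0.407, 1.945, 0.183, 1.029, 0.166]
[332.3 213.9]
[332.8 164.4]
[330.8 143.2]
[ 333.7 -216.4]
[[0.04, 0.64, -0.02, 0.0, 0.0, 0.02],
[0.04, 0.64, -0.02, 0.0, 0.0, 0.02],
[0.04, 0.64, -0.02, 0.0, 0.0, 0.02],
[0.04, 0.64, -0.02, 0.0, 0.0, 0.02],
[0.04, 0.64, -0.01, 0.0, 0.0, 0.03],
[0.04, 0.65, -0.02, 0.0, 0.0, 0.02],
[0.04, 0.64, -0.01, 0.0, 0.01, 0.03],
[0.04, 0.65, -0.02, 0.01, 0.0, 0.02],
[0.04, 0.64, -0.01, 0.0, 0.01, 0.03],
[0.05, 0.65, -0.02, 0.01, 0.0, 0.02]]
max 0.65
```

View pics/w5.png

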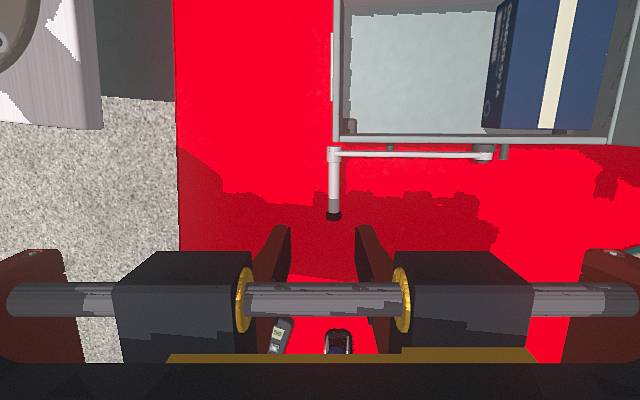

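The pin shows at (333,190), within 2 px of the prediction. Descending.

{"api": "send_rows", "payload": {"commands": [[0.04,0.68,-0.02,0,0,0.02],[0.04,0.68,-0.02,0,0,0.02],[0.04,0.68,-0.02,0,0,0.02],[0.04,0.68,-0.02,0,0,0.02],[0.04,0.68,-0.02,0,0,0.02],[0.04,0.68,-0.02,0,0,0.02],[0.04,0.68,-0.02,0,0,0.02],[0.04,0.68,-0.02,0,0,0.02],[0.04,0.5,-0.02,0,0,0.02],[0.04,0.2,0,0,0,0]]}}

```text
t: 11.38
tool_pos: [0.4645, -0.1889, 0.055]
tool_rot: [-0.699, 0.711, -0.006, -0.073]
wrist_force: [-18.7, 4.9, 80.0]
width: 0.0351
```

```bash
python3 - <<'E'
from h import *
s=rep()
O=orient(CH[2],np.radians(8))
W=c2w((-.112,-.172,.034))-O.apply([0,.003,0])
show([(W,O,2)])
E
```

```text
t 11.38 p [ 0.4645 -0.1889  0.055 ] chest [-0.0916 -0.172   0.055 ] w 0.0351 F [-18.7   4.9  80. ]
x [ 0.989  0.094 -0.112] y [-0.111 -0.022 -0.994] q [0.507, 0.535, -0.345, 2.022, 0.323, 0.744, 0.04]
[[-0.36, 0.4, 0.01, 0.07, 0.03, 0.16],
[-0.35, 0.41, -0.0, 0.07, 0.02, 0.15]]
max 0.41
```

80 N of contact and off-line in x. Backing straight up to look.

{"api": "send_rows", "payload": {"commands": [[0,-0.5,0,0,0,0],[0,-0.5,0,0,0,0],[0,-0.2,0,0,0,0],[0,0,0,0,0,0],[0,0,0,0,0,0],[0,0,0,0,0,0],[0,0,0,0,0,0],[0,0,0,0,0,0],[0,0,0,0,0,0],[0,0,0,0,0,0]]}}

```text
t: 12.22
tool_pos: [0.4739, -0.1865, 0.0895]
tool_rot: [-0.698, 0.712, -0.003, -0.072]
wrist_force: [0.1, 0.4, 0.3]
width: 0.0352
```

```bash
python3 - <<'E'
from h import *
from cell import eyes
s=rep()
im=eyes.camera("wrist")[...,::-1]; cv2.imwrite("pics/w6.png",im)
im=eyes.camera("side")[...,::-1]; cv2.imwrite("pics/s6.png",cv2.resize(im[60:260,260:480],None,fx=3,fy=3,interpolation=cv2.INTER_CUBIC))
for L in [(-.113,-.1945,.034),(-.113,-.1445,.034),(-.113,-.1225,.056),(-.113,.1225,.056)]: print(np.round(pw(c2w(L),s),1))
E
```

```text
t 12.22 p [ 0.4739 -0.1865  0.0895] chest [-0.0821 -0.1705  0.0895] w 0.0352 F [0.1 0.4 0.3]
x [ 0.99   0.096 -0.107] y [-0.105 -0.024 -0.994] q [0.515, 0.487, -0.365, 1.992, 0.292, 0.812, 0.064]
[287.2 253.9]
[285.5 182.4]
[275.9 152.2]
[ 254.2 -541.3]
```

View pics/w6.png

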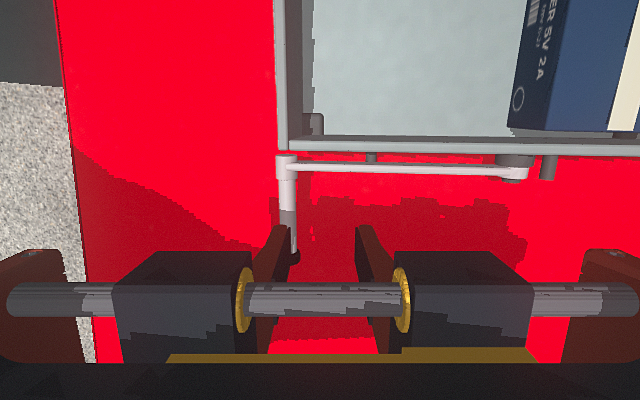

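View pics/s6.png

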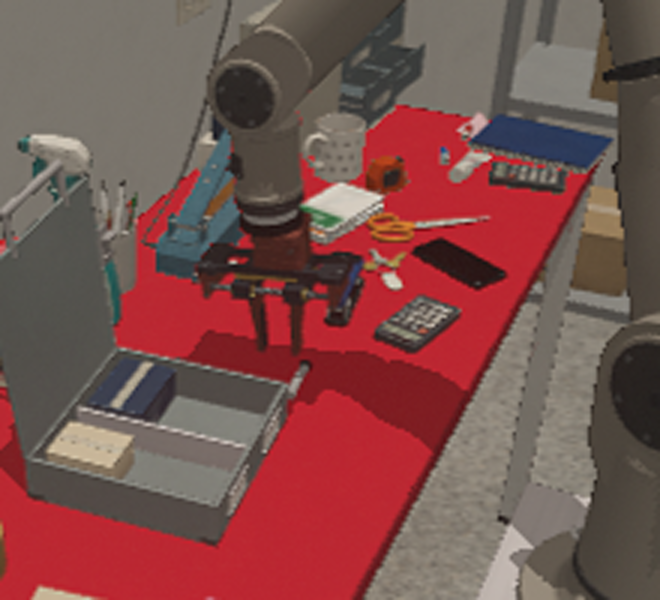

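The front finger came down on the pin because x drifted. I'll open wider, realign at this height and check the tracking.

```bash
python3 - <<'E'
from h import *
s=rep()
O=orient(CH[2],np.radians(5))
W=c2w((-.110,-.172,.095))
show([(W,O,5)])
E
```

```text
t 12.32 p [ 0.4739 -0.1865  0.0896] chest [-0.082  -0.1705  0.0896] w 0.0352 F [-0.4  0.2 -0.3]
x [ 0.99   0.096 -0.107] y [-0.105 -0.024 -0.994] q [0.515, 0.487, -0.365, 1.992, 0.292, 0.812, 0.064]
[[-0.23, -0.02, -0.01, 0.03, 0.02, -0.04],
[-0.23, -0.02, -0.01, 0.03, 0.02, -0.05],
[-0.22, -0.02, -0.01, 0.04, 0.02, -0.04],
[-0.23, -0.02, -0.01, 0.03, 0.01, -0.05],
[-0.22, -0.02, -0.02, 0.04, 0.02, -0.04]]
max 0.23
```

{"api": "send_rows", "payload": {"commands": [[-0.23,-0.02,-0.01,0.03,0.02,-0.04],[-0.23,-0.02,-0.01,0.03,0.02,-0.05],[-0.22,-0.02,-0.01,0.04,0.02,-0.04],[-0.23,-0.02,-0.01,0.03,0.01,-0.05],[-0.22,-0.02,-0.02,0.04,0.02,-0.04],[0,0,0,0,0,0],[0,0,0,0,0,0],[0,0,0,0,0,0],[0,0,0,0,0,0],[0,0,0,0,0,0]], "grip": 70}}

```text
t: 13.15
tool_pos: [0.4421, -0.1917, 0.0956]
tool_rot: [-0.705, 0.707, 0.0, -0.061]
wrist_force: [0.6, -0.1, 0.1]
width: 0.0615
```

```bash
python3 - <<'E'
from h import *
from cell import eyes
s=rep()
im=eyes.camera("wrist")[...,::-1]; cv2.imwrite("pics/w7.png",im)
for L in [(-.113,-.1945,.034),(-.113,-.1445,.034),(-.113,-.1225,.056)]: print(np.round(pw(c2w(L),s),1))
O=orient(CH[2],np.radians(5))
W=c2w((-.111,-.172,.034))-O.apply([0,.003,0])
show([(W,O,9)])
E
```

```text
t 13.15 p [ 0.4421 -0.1917  0.0956] chest [-0.1142 -0.1728  0.0956] w 0.0615 F [ 0.6 -0.1  0.1]
x [ 0.993  0.086 -0.086] y [-0.085 -0.006 -0.996] q [0.572, 0.437, -0.379, 2.06, 0.262, 0.773, 0.109]
[333.1 250.8]
[333.6 179.6]
[331.8 148.7]
[[0.04, 0.26, 0.0, -0.0, -0.0, 0.0],
[0.04, 0.26, 0.0, -0.0, -0.0, 0.0],
[0.04, 0.26, 0.0, -0.0, -0.0, 0.0],
[0.04, 0.26, 0.0, -0.0, -0.01, 0.0],
[0.03, 0.26, 0.01, -0.0, -0.0, 0.0],
[0.04, 0.26, 0.0, -0.0, -0.01, 0.0],
[0.03, 0.25, 0.01, -0.01, -0.0, 0.01],
[0.04, 0.26, 0.0, -0.0, -0.01, 0.0],
[0.03, 0.25, 0.01, -0.01, -0.0, 0.01]]
max 0.26
```

View pics/w7.png

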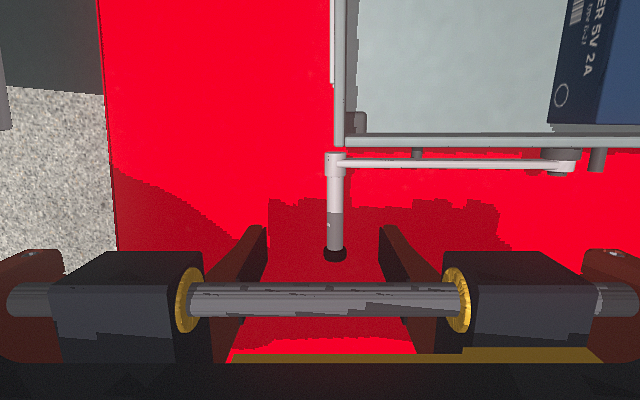

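The pin, at column 335, is between the opened fingers. Descending more slowly.

{"api": "send_rows", "payload": {"commands": [[0.04,0.26,0,0,0,0],[0.04,0.26,0,0,0,0],[0.04,0.26,0,0,0,0],[0.04,0.26,0,0,0,0],[0.04,0.26,0,0,0,0],[0.04,0.26,0,0,0,0],[0.04,0.26,0,0,0,0],[0.04,0.25,0,0,0,0],[0.03,0.12,0,0,0,0],[0,0,0,0,0,0]]}}

```text
t: 14.03
tool_pos: [0.4468, -0.1902, 0.0327]
tool_rot: [-0.705, 0.706, 0.0, -0.062]
wrist_force: [-0.0, -0.1, -0.1]
width: 0.0616
```

```bash
python3 - <<'E'
from h import *
s=rep()
O=orient(CH[2],np.radians(5))
W=c2w((-.111,-.172,.034))-O.apply([0,.003,0])
show([(W,O,2)])
E
```

```text
t 14.03 p [ 0.4468 -0.1902  0.0327] chest [-0.1094 -0.1717  0.0327] w 0.0616 F [-0.  -0.1 -0.1]
x [ 0.992  0.088 -0.087] y [-0.087 -0.005 -0.996] q [0.528, 0.548, -0.337, 2.078, 0.329, 0.653, 0.045]
[[-0.03, -0.08, -0.01, -0.02, -0.01, -0.0],
[-0.04, -0.09, -0.0, -0.01, -0.0, -0.0]]
max 0.09
```

{"api": "send_rows", "payload": {"commands": [[-0.03,-0.12,0,0,0,0],[0,0,0,0,0,0],[0,0,0,0,0,0],[0,0,0,0,0,0],[0,0,0,0,0,0],[0,0,0,0,0,0],[0,0,0,0,0,0],[0,0,0,0,0,0],[0,0,0,0,0,0],[0,0,0,0,0,0]], "grip": 0}}

```text
t: 14.87
tool_pos: [0.4454, -0.1908, 0.0373]
tool_rot: [-0.705, 0.707, -0.0, -0.062]
wrist_force: [0.1, 0.1, 1.5]
width: 0.0102
```

```bash
cat >> h.py <<'E'
def stayang(s):
    g=s['tool_pos']+Rq(s['tool_rot']).apply([0,.003,0]); d=g-[CH[0],CH[1],0]; a=CH[2]
    lx=np.cos(a)*d[0]+np.sin(a)*d[1]; v=(.022+SX-lx,d[2]-.034); return np.arctan2(v[1],v[0]),np.hypot(*v)
SX=.0015
def staypath(a0,a1,tiltf,n,y=-.172,z3=0.003):
    out=[]
    for i in range(1,n+1):
        a=a0+(a1-a0)*i/n; O=orient(CH[2],tiltf(a))
        out.append((c2w((.022+SX-.135*np.cos(a),y,.034+.135*np.sin(a)))-O.apply([0,z3,0]),O,1))
    return out
E
python3 - <<'E'
from h import *
s=rep(); a,r=stayang(s); print(a,r)
show(staypath(a,1.745,lambda a: np.radians(5)*max(0,1-a),20,y=-.1717))
E
```

```text
t 14.87 p [ 0.4454 -0.1908  0.0373] chest [-0.1109 -0.1722  0.0373] w 0.0102 F [0.1 0.1 1.5]
x [ 0.992  0.087 -0.089] y [-0.088 -0.006 -0.996] q [0.532, 0.539, -0.339, 2.078, 0.326, 0.662, 0.049]
0.0024980482892310823 0.13465074216273396
[[-0.04, -0.47, 0.02, -0.02, -0.02, -0.11],
[0.03, -0.47, 0.0, 0.0, -0.0, -0.08],
[0.07, -0.46, 0.0, 0.0, -0.0, -0.09],
[0.11, -0.46, 0.0, 0.0, -0.0, -0.09],
[0.16, -0.44, 0.0, 0.0, -0.0, -0.08],
[0.19, -0.43, 0.0, 0.0, -0.0, -0.09],
[0.24, -0.41, 0.0, 0.0, -0.0, -0.09],
[0.27, -0.38, 0.0, 0.0, -0.0, -0.09],
[0.31, -0.35, 0.0, 0.0, -0.0, -0.08],
[0.34, -0.33, 0.0, 0.0, -0.0, -0.09]]
[[0.37, -0.29, 0.0, 0.0, -0.0, -0.09],
[0.39, -0.25, 0.0, 0.0, -0.0, -0.04],
[0.42, -0.22, 0.0, 0.0, -0.0, 0.0],
[0.44, -0.18, 0.0, 0.0, -0.0, 0.0],
[0.44, -0.14, 0.0, 0.0, -0.0, 0.0],
[0.46, -0.1, 0.0, 0.0, -0.0, 0.0],
[0.47, -0.06, 0.0, 0.0, -0.0, 0.0],
[0.47, -0.02, 0.0, 0.0, -0.0, 0.0],
[0.47, 0.02, 0.0, 0.0, -0.0, 0.0],
[0.47, 0.06, 0.0, 0.0, -0.0, 0.0]]
max 0.47
```

Pin gripped (10.2 mm), r = 134.7 mm as it should be. Swinging the stay up.

{"api": "send_rows", "payload": {"commands": [[-0.03,-0.47,0,0,0,-0.1],[0.03,-0.47,0,0,0,-0.08],[0.07,-0.46,0,0,0,-0.09],[0.11,-0.46,0,0,0,-0.09],[0.16,-0.44,0,0,0,-0.08],[0.19,-0.43,0,0,0,-0.09],[0.24,-0.41,0,0,0,-0.09],[0.27,-0.38,0,0,0,-0.09],[0.31,-0.35,0,0,0,-0.08],[0.34,-0.33,0,0,0,-0.09]]}}

```text
t: 15.7
tool_pos: [0.5, -0.1856, 0.152]
tool_rot: [0.707, -0.706, -0.033, 0.03]
wrist_force: [9.5, -0.4, -14.9]
width: 0.0101
```

```bash
python3 - <<'E'
from h import *
s=rep(); a,r=stayang(s); print(a,r)
show(staypath(a,1.745,lambda a: np.radians(5)*max(0,1-a),10,y=-.1717))
E
```

```text
t 15.7 p [ 0.5    -0.1856  0.152 ] chest [-0.056  -0.1719  0.152 ] w 0.0101 F [  9.5  -0.4 -14.9]
x [0.996 0.089 0.004] y [ 0.004  0.002 -1.   ] q [0.581, 0.39, -0.419, 1.96, 0.208, 0.829, 0.139]
0.9656841850614362 0.139797625902915
[[0.47, -0.07, 0.01, -0.01, -0.0, 0.05],
[0.37, -0.19, -0.0, -0.0, -0.0, -0.0],
[0.38, -0.17, -0.0, -0.0, -0.0, -0.0],
[0.4, -0.14, -0.0, -0.0, -0.0, -0.0],
[0.41, -0.1, -0.0, -0.0, -0.0, -0.0],
[0.41, -0.08, -0.0, -0.0, -0.0, -0.0],
[0.42, -0.04, -0.0, -0.0, -0.0, -0.0],
[0.42, -0.01, -0.0, -0.0, -0.0, -0.0],
[0.42, 0.03, -0.0, -0.0, -0.0, -0.0],
[0.42, 0.05, -0.0, -0.0, -0.0, -0.0]]
max 0.47
```

{"api": "send_rows", "payload": {"commands": [[0.42,-0.03,0,0,0,0.05],[0.37,-0.15,0,0,0,0],[0.38,-0.16,0,0,0,0],[0.4,-0.14,0,0,0,0],[0.41,-0.1,0,0,0,0],[0.41,-0.08,0,0,0,0],[0.42,-0.04,0,0,0,0],[0.42,-0.01,0,0,0,0],[0.4,0.03,0,0,0,0],[0.3,0.05,0,0,0,0]]}}

```text
t: 16.53
tool_pos: [0.5966, -0.1777, 0.1776]
tool_rot: [-0.706, 0.707, 0.022, -0.039]
wrist_force: [-1.6, 0.2, 1.8]
width: 0.0104
```

```bash
python3 - <<'E'
from h import *
s=rep(); a,r=stayang(s); print(a,r)
E
```

```text
t 16.53 p [ 0.5966 -0.1777  0.1776] chest [ 0.0409 -0.1727  0.1776] w 0.0104 F [-1.6  0.2  1.8]
x [ 0.996  0.086 -0.024] y [-0.024 -0.003 -1.   ] q [0.482, 0.502, -0.402, 1.711, 0.233, 0.999, 0.079]
1.693198499419423 0.14167648769010677
```

{"api": "send_rows", "payload": {"commands": [[0.15,0.03,0,0,0,0],[0.15,0.03,0,0,0,0],[0.08,0.02,0,0,0,0],[0,0,0,0,0,0],[0,0,0,0,0,0],[0,0,0,0,0,0],[0,0,0,0,0,0],[0,0,0,0,0,0],[0,0,0,0,0,0],[0,0,0,0,0,0]]}}

```text
t: 17.37
tool_pos: [0.6033, -0.1772, 0.1768]
tool_rot: [-0.706, 0.707, 0.017, -0.043]
wrist_force: [-1.4, -0.6, 3.1]
width: 0.0098
```

```bash
python3 - <<'E'
from h import *
s=rep(); a,r=stayang(s); print(a,r)
E
```

```text
t 17.37 p [ 0.6033 -0.1772  0.1768] chest [ 0.0476 -0.1727  0.1768] w 0.0098 F [-1.4 -0.6  3.1]
x [ 0.996  0.084 -0.038] y [-0.037 -0.004 -0.999] q [0.471, 0.518, -0.398, 1.686, 0.237, 1.022, 0.073]
1.740944142881685 0.1418147921663914
```

At 1.741, essentially on the stop. Releasing and rising.

{"api": "send_rows", "payload": {"commands": [[0,0,0,0,0,0],[0,0,0,0,0,0],[0,0,0,0,0,0],[0,0,0,0,0,0],[0,0,0,0,0,0],[0,-0.2,0,0,0,0],[0,-0.5,0,0,0,0],[0,-0.8,0,0,0,0],[0,-0.9,0,0,0,0],[0,-0.9,0,0,0,0]], "grip": 45}}

```text
t: 18.2
tool_pos: [0.6036, -0.1762, 0.2574]
tool_rot: [0.707, -0.706, -0.013, 0.047]
wrist_force: [0.6, -0.3, 0.2]
width: 0.0398
```

```bash
python3 - <<'E'
from h import *
from cell import eyes
s=rep()
im=eyes.camera("side")[...,::-1]; cv2.imwrite("pics/s8.png",cv2.resize(im[60:260,200:420],None,fx=3,fy=3,interpolation=cv2.INTER_CUBIC))
im=eyes.camera("wrist")[...,::-1]; cv2.imwrite("pics/w8.png",im)
O=orient(CH[2],0)
T=c2w(hand(1.685))
show([(c2w((.10,-.10,.40)),O,8),(T+[0,0,.08],O,7)])
print(T)
E
```

```text
t 18.2 p [ 0.6036 -0.1762  0.2574] chest [ 0.048  -0.1718  0.2574] w 0.0398 F [ 0.6 -0.3  0.2]
x [ 0.995  0.085 -0.047] y [-0.047  0.    -0.999] q [0.482, 0.447, -0.414, 1.6, 0.194, 1.182, 0.107]
[[0.22, -0.7, 0.36, -0.0, -0.01, -0.06],
[0.22, -0.7, 0.36, -0.0, -0.01, -0.05],
[0.22, -0.7, 0.36, -0.0, -0.01, -0.06],
[0.23, -0.7, 0.37, -0.0, -0.01, -0.05],
[0.23, -0.7, 0.36, -0.0, -0.0, -0.06],
[0.24, -0.7, 0.36, -0.01, -0.01, -0.05],
[0.24, -0.69, 0.37, -0.0, -0.0, -0.06],
[0.24, -0.69, 0.36, -0.01, -0.01, -0.05],
[0.25, 0.01, 0.57, 0.0, 0.0, -0.0],
[0.25, 0.0, 0.57, 0.0, 0.0, -0.0]]
[[0.24, 0.01, 0.57, 0.0, 0.0, -0.0],
[0.25, 0.0, 0.57, 0.0, 0.0, -0.0],
[0.24, 0.01, 0.57, 0.0, 0.0, -0.0],
[0.25, 0.0, 0.58, 0.0, 0.0, -0.0],
[0.24, 0.01, 0.57, 0.0, 0.0, -0.0]]
max 0.7
[0.68277734 0.00339126 0.31894491]
```

View pics/s8.png

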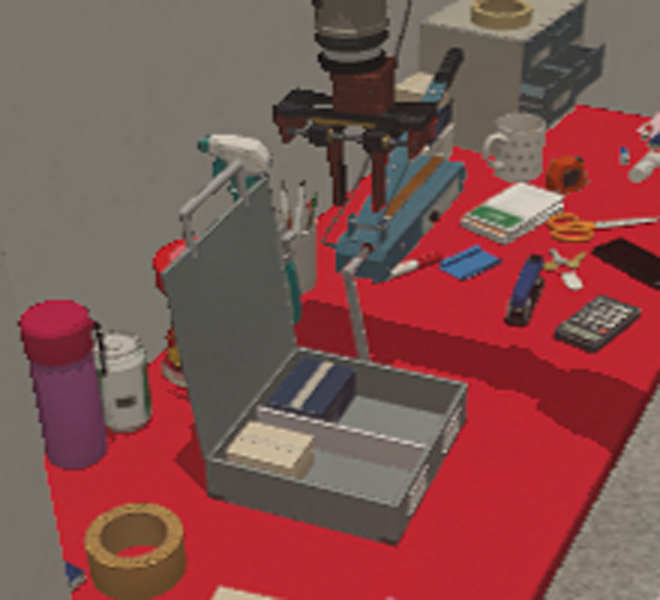

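View pics/w8.png

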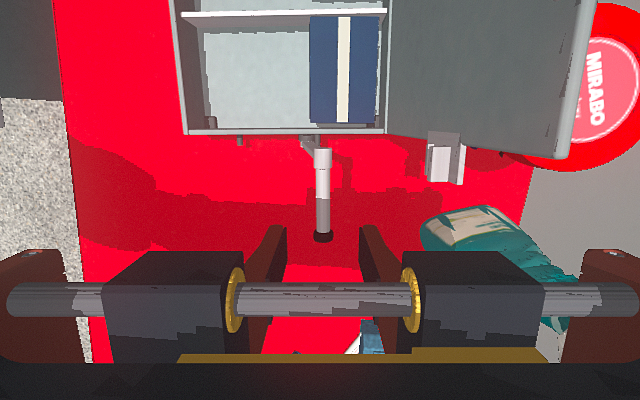

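The stay stands raised by itself (side crop: bar from 360,350 up to 350,270). Returning to the lid handle.

{"api": "send_rows", "payload": {"commands": [[0.1,-0.8,0.2,0,0,-0.06],[0.15,-0.8,0.3,0,0,-0.05],[0.22,-0.7,0.36,0,0,-0.06],[0.23,-0.7,0.37,0,0,-0.05],[0.23,-0.7,0.36,0,0,-0.06],[0.24,-0.7,0.36,0,0,-0.05],[0.24,-0.6,0.4,0,0,-0.06],[0.24,-0.5,0.5,0,0,-0.05],[0.25,0,0.57,0,0,0],[0.25,0,0.57,0,0,0]]}}

```text
t: 19.13
tool_pos: [0.6541, -0.0731, 0.4101]
tool_rot: [-0.706, 0.707, 0.028, -0.026]
wrist_force: [-0.5, 0.6, -0.3]
width: 0.0394
```

```bash
python3 - <<'E'
from h import *
s=rep()
O=orient(CH[2],0)
T=c2w(hand(1.69))
show([(T+[0,0,.06],O,6)])
print(T)
E
```

```text
t 19.13 p [ 0.6541 -0.0731  0.4101] chest [ 0.1076 -0.0736  0.4101] w 0.0394 F [-0.5  0.6 -0.3]
x [0.997 0.077 0.004] y [ 0.004 -0.001 -1.   ] q [0.33, 0.389, -0.453, 1.346, 0.169, 1.441, -0.038]
[[0.24, 0.21, 0.49, 0.0, -0.02, 0.01],
[0.24, 0.21, 0.49, 0.0, -0.03, 0.01],
[0.24, 0.21, 0.5, 0.0, -0.02, 0.01],
[0.24, 0.21, 0.49, 0.0, -0.03, 0.0],
[0.24, 0.21, 0.49, 0.01, -0.02, 0.01],
[0.24, 0.2, 0.5, 0.0, -0.03, 0.0]]
max 0.5
[0.68407642 0.00350797 0.3187769 ]
```

{"api": "send_rows", "payload": {"commands": [[0.24,0.21,0.49,0,-0.02,0],[0.24,0.21,0.49,0,-0.03,0],[0.24,0.21,0.49,0,-0.02,0],[0.24,0.21,0.49,0,-0.03,0],[0.24,0.21,0.45,0,-0.02,0],[0.15,0.1,0.2,0,0,0],[0,0,0,0,0,0],[0,0,0,0,0,0],[0,0,0,0,0,0],[0,0,0,0,0,0]]}}

```text
t: 19.97
tool_pos: [0.6844, 0.004, 0.3764]
tool_rot: [-0.706, 0.706, 0.033, -0.033]
wrist_force: [0.8, -0.4, 0.9]
width: 0.0394
```

```bash
python3 - <<'E'
from h import *
from cell import eyes
s=rep()
O=orient(CH[2],0)
T=c2w(hand(1.69))
show([(T+[0,0,.003],O,8)])
print(T)
im=eyes.camera("wrist")[...,::-1]; cv2.imwrite("pics/w9.png",im)
E
```

```text
t 19.97 p [0.6844 0.004  0.3764] chest [0.1446 0.0004 0.3764] w 0.0394 F [ 0.8 -0.4  0.9]
x [ 0.996  0.093 -0.   ] y [-0. -0. -1.] q [0.213, 0.455, -0.47, 1.328, 0.203, 1.406, -0.156]
[[-0.0, 0.27, -0.0, 0.0, 0.0, -0.0],
[-0.0, 0.27, -0.0, 0.0, 0.01, -0.0],
[-0.0, 0.27, -0.0, 0.0, 0.0, -0.0],
[-0.0, 0.27, -0.0, 0.0, 0.01, -0.0],
[-0.0, 0.28, -0.0, 0.0, 0.0, -0.0],
[-0.0, 0.27, -0.01, 0.0, 0.01, -0.0],
[-0.01, 0.28, -0.0, 0.0, 0.0, -0.0],
[-0.0, 0.27, -0.01, 0.0, 0.01, -0.0]]
max 0.28
[0.68407642 0.00350797 0.3187769 ]
```

View pics/w9.png

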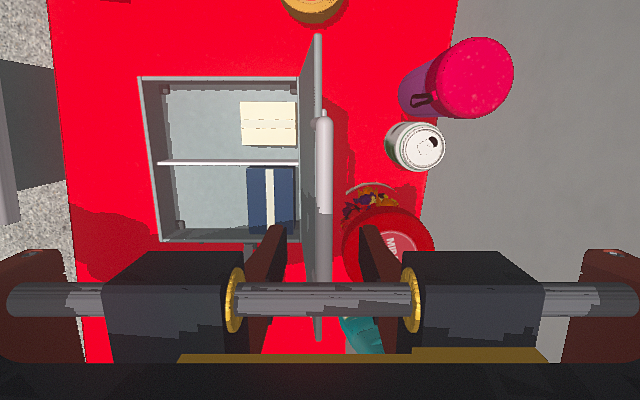

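The handle bar at column 322 is centred between the fingers. Descending, then closing.

{"api": "send_rows", "payload": {"commands": [[0,0.27,0,0,0,0],[0,0.27,0,0,0,0],[0,0.27,0,0,0,0],[0,0.27,0,0,0,0],[0,0.27,0,0,0,0],[0,0.27,0,0,0,0],[0,0.25,0,0,0,0],[0,0.1,0,0,0,0],[0,0,0,0,0,0],[0,0,0,0,0,0]]}}

```text
t: 20.85
tool_pos: [0.6837, 0.0005, 0.3214]
tool_rot: [-0.706, 0.707, 0.031, -0.032]
wrist_force: [0.2, -0.1, -0.2]
width: 0.0395
```

{"api": "send_rows", "payload": {"commands": [[0,0,0,0,0,0],[0,0,0,0,0,0],[0,0,0,0,0,0],[0,0,0,0,0,0],[0,0,0,0,0,0],[0,0,0,0,0,0],[0,0,0,0,0,0],[0,0,0,0,0,0],[0,0,0,0,0,0],[0,0,0,0,0,0]], "grip": 0}}

```text
t: 21.68
tool_pos: [0.6845, 0.0008, 0.3229]
tool_rot: [-0.706, 0.707, 0.032, -0.031]
wrist_force: [0.3, 0.0, -0.0]
width: 0.0101
```

```bash
python3 - <<'E'
from h import *
s=rep(); a,r=lidang(s); print(a,r)
show(lidpath(a,1.10,lambda a:0,20))
E
```

```text
t 21.68 p [0.6845 0.0008 0.3229] chest [ 0.1444 -0.0027  0.3229] w 0.0101 F [ 0.3  0.  -0. ]
x [0.996 0.089 0.002] y [ 0.002 -0.002 -1.   ] q [0.22, 0.479, -0.466, 1.41, 0.218, 1.302, -0.169]
1.6899878150846586 0.2641207077296081
[[-0.31, 0.01, 0.11, 0.02, -0.01, 0.02],
[-0.31, -0.03, -0.0, 0.0, -0.0, -0.0],
[-0.31, -0.02, -0.0, 0.0, -0.0, -0.0],
[-0.31, -0.01, -0.0, 0.0, -0.0, -0.0],
[-0.31, 0.01, -0.0, 0.0, -0.0, -0.0],
[-0.31, 0.0, -0.0, 0.0, -0.0, -0.0],
[-0.31, 0.02, -0.0, 0.0, -0.0, -0.0],
[-0.31, 0.03, -0.0, 0.0, -0.0, -0.0],
[-0.31, 0.04, -0.0, 0.0, -0.0, -0.0],
[-0.31, 0.05, -0.0, 0.0, -0.0, -0.0]]
[[-0.3, 0.05, -0.0, 0.0, -0.0, -0.0],
[-0.31, 0.07, -0.0, 0.0, -0.0, -0.0],
[-0.3, 0.07, -0.0, 0.0, -0.0, -0.0],
[-0.3, 0.08, -0.0, 0.0, -0.0, -0.0],
[-0.29, 0.09, -0.0, 0.0, -0.0, -0.0],
[-0.3, 0.1, -0.0, 0.0, -0.0, -0.0],
[-0.29, 0.11, -0.0, 0.0, -0.0, -0.0],
[-0.29, 0.12, -0.0, 0.0, -0.0, -0.0],
[-0.28, 0.12, -0.0, 0.0, -0.0, -0.0],
[-0.28, 0.13, -0.0, 0.0, -0.0, -0.0]]
max 0.31
```

{"api": "send_rows", "payload": {"commands": [[-0.31,0,0,0,0,0],[-0.31,-0.02,0,0,0,0],[-0.31,-0.02,0,0,0,0],[-0.31,-0.01,0,0,0,0],[-0.31,0.01,0,0,0,0],[-0.31,0,0,0,0,0],[-0.31,0.02,0,0,0,0],[-0.31,0.03,0,0,0,0],[-0.31,0.04,0,0,0,0],[-0.31,0.05,0,0,0,0]]}}

```text
t: 22.52
tool_pos: [0.6008, -0.0068, 0.3213]
tool_rot: [-0.706, 0.707, 0.034, -0.029]
wrist_force: [0.9, -0.3, -0.8]
width: 0.0103
```

```bash
python3 - <<'E'
from h import *
s=rep(); a,r=lidang(s); print(a,r)
show(lidpath(a,1.12,lambda a:0,10))
E
```

```text
t 22.52 p [ 0.6008 -0.0068  0.3213] chest [ 0.0604 -0.0029  0.3213] w 0.0103 F [ 0.9 -0.3 -0.8]
x [0.996 0.088 0.007] y [ 0.007 -0.002 -1.   ] q [0.288, 0.332, -0.491, 1.625, 0.168, 1.22, -0.149]
1.3710879593881307 0.2650012797452983
[[-0.24, 0.13, 0.11, 0.03, -0.02, 0.08],
[-0.26, 0.06, 0.0, -0.0, 0.0, 0.0],
[-0.26, 0.06, 0.0, -0.0, 0.0, 0.0],
[-0.25, 0.08, 0.0, -0.0, 0.0, 0.0],
[-0.25, 0.07, 0.0, -0.0, 0.0, 0.0],
[-0.25, 0.09, 0.0, -0.0, 0.0, 0.0],
[-0.25, 0.09, 0.0, -0.0, 0.0, 0.0],
[-0.25, 0.1, 0.0, -0.0, 0.0, 0.0],
[-0.24, 0.1, 0.0, -0.0, 0.0, 0.0],
[-0.24, 0.11, 0.0, -0.0, 0.0, 0.0]]
max 0.26
```

{"api": "send_rows", "payload": {"commands": [[-0.24,0.09,0,0,0,0.04],[-0.26,0.06,0,0,0,0],[-0.26,0.06,0,0,0,0],[-0.25,0.08,0,0,0,0],[-0.25,0.07,0,0,0,0],[-0.25,0.09,0,0,0,0],[-0.25,0.09,0,0,0,0],[-0.22,0.1,0,0,0,0],[-0.15,0.07,0,0,0,0],[-0.05,0.02,0,0,0,0]]}}

```text
t: 23.35
tool_pos: [0.5384, -0.0122, 0.3005]
tool_rot: [-0.705, 0.707, 0.032, -0.031]
wrist_force: [1.3, -0.1, -2.3]
width: 0.0105
```

```bash
python3 - <<'E'
from h import *
from cell import eyes
s=rep(); a,r=lidang(s); print(a,r)
im=eyes.camera("side")[...,::-1]; cv2.imwrite("pics/s10.png",cv2.resize(im[100:240,250:390],None,fx=5,fy=5,interpolation=cv2.INTER_CUBIC))
show(lidpath(a,1.04,lambda a:0,6))
E
```

```text
t 23.35 p [ 0.5384 -0.0122  0.3005] chest [-0.0022 -0.0026  0.3005] w 0.0105 F [ 1.3 -0.1 -2.3]
x [0.996 0.088 0.001] y [ 0.001 -0.003 -1.   ] q [0.332, 0.241, -0.504, 1.788, 0.13, 1.144, -0.125]
1.121296845415258 0.2645148615832718
[[-0.1, 0.11, 0.1, 0.03, -0.01, 0.01],
[-0.12, 0.07, 0.0, 0.0, -0.0, -0.0],
[-0.13, 0.06, 0.0, 0.0, -0.0, -0.0],
[-0.13, 0.07, 0.0, 0.0, -0.0, -0.0],
[-0.12, 0.07, 0.0, 0.0, -0.0, -0.0],
[-0.13, 0.07, 0.0, 0.0, -0.0, -0.0]]
max 0.13
```

View pics/s10.png

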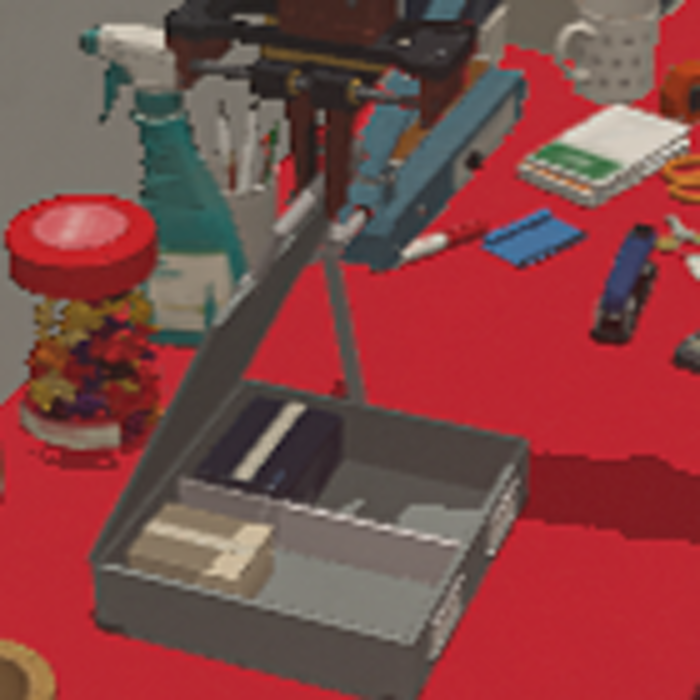

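{"api": "send_rows", "payload": {"commands": [[-0.1,0.05,0,0,0,0],[-0.1,0.06,0,0,0,0],[-0.1,0.06,0,0,0,0],[-0.1,0.06,0,0,0,0],[-0.1,0.06,0,0,0,0],[-0.1,0.06,0,0,0,0],[-0.05,0.03,0,0,0,0],[0,0,0,0,0,0],[0,0,0,0,0,0],[0,0,0,0,0,0]]}}

```text
t: 24.23
tool_pos: [0.5224, -0.0136, 0.2919]
tool_rot: [-0.705, 0.707, 0.033, -0.029]
wrist_force: [-0.0, -0.3, 2.0]
width: 0.0102
```

```bash
python3 - <<'E'
from h import *
from cell import eyes
s=rep(); a,r=lidang(s); print(a,r)
E
```

```text
t 24.23 p [ 0.5224 -0.0136  0.2919] chest [-0.0183 -0.0026  0.2919] w 0.0102 F [-0.  -0.3  2. ]
x [0.996 0.088 0.005] y [ 0.005 -0.003 -1.   ] q [0.343, 0.218, -0.506, 1.836, 0.121, 1.112, -0.118]
1.05242441813009 0.2641556889068203
```

{"api": "send_rows", "payload": {"commands": [[-0.06,0.04,0,0,0,0],[-0.06,0.04,0,0,0,0],[0,0,0,0,0,0],[0,0,0,0,0,0],[0,0,0,0,0,0],[0,0,0,0,0,0],[0,0,0,0,0,0],[0,0,0,0,0,0],[0,0,0,0,0,0],[0,0,0,0,0,0]]}}

```text
t: 25.07
tool_pos: [0.5221, -0.0136, 0.2918]
tool_rot: [-0.706, 0.707, 0.035, -0.027]
wrist_force: [1.5, -1.5, 1.4]
width: 0.0101
```

```bash
python3 - <<'E'
from h import *
from cell import eyes
s=rep(); a,r=lidang(s); print(a,r)
im=eyes.camera("side")[...,::-1]; cv2.imwrite("pics/s11.png",cv2.resize(im[120:200,280:360],None,fx=7.5,fy=7.5,interpolation=cv2.INTER_CUBIC))
E
```

```text
t 25.07 p [ 0.5221 -0.0136  0.2918] chest [-0.0186 -0.0026  0.2918] w 0.0101 F [ 1.5 -1.5  1.4]
x [0.996 0.088 0.011] y [ 0.012 -0.002 -1.   ] q [0.344, 0.214, -0.507, 1.841, 0.12, 1.104, -0.117]
1.051217240895689 0.2641457073808939
```

View pics/s11.png

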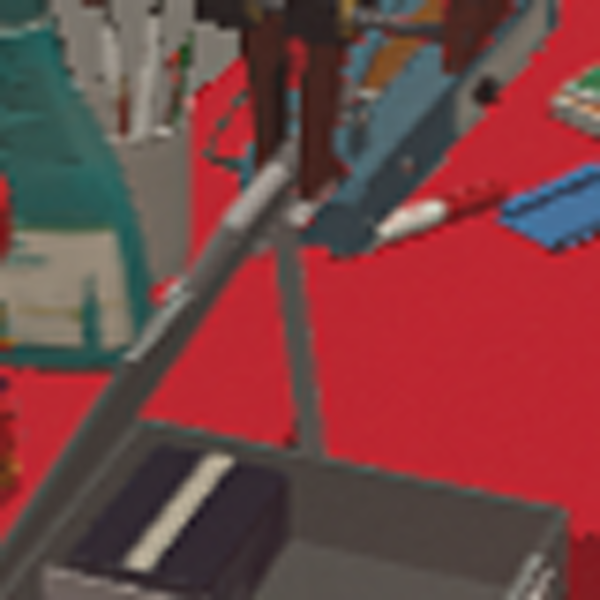

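The lid stopped at about 1.05 despite a further 3 mm command, so it is resting on the head. Releasing and rising.

{"api": "send_rows", "payload": {"commands": [[0,0,0,0,0,0],[0,0,0,0,0,0],[0,0,0,0,0,0],[0,0,0,0,0,0],[0,0,0,0,0,0],[0,-0.2,0,0,0,0],[0,-0.5,0,0,0,0],[0,-0.7,0,0,0,0],[0,-0.7,0,0,0,0],[0,-0.3,0,0,0,0]], "grip": 45}}

```text
t: 25.95
tool_pos: [0.5172, -0.0136, 0.3497]
tool_rot: [-0.706, 0.707, 0.031, -0.032]
wrist_force: [0.2, 0.4, -1.7]
width: 0.0395
```

```bash
python3 - <<'E'
from h import *
from cell import eyes
s=rep()
im=eyes.camera("wrist")[...,::-1]; cv2.imwrite("pics/w12.png",im)
im=eyes.camera("scene")[...,::-1]; cv2.imwrite("pics/sc12.png",cv2.resize(im[60:310,160:420],None,fx=2.4,fy=2.4,interpolation=cv2.INTER_CUBIC))
E
```

```text
t 25.95 p [ 0.5172 -0.0136  0.3497] chest [-0.0235 -0.0021  0.3497] w 0.0395 F [ 0.2  0.4 -1.7]
x [ 0.996  0.089 -0.003] y [-0.003 -0.001 -1.   ] q [0.355, 0.167, -0.508, 1.761, 0.087, 1.238, -0.087]
```

View pics/sc12.png

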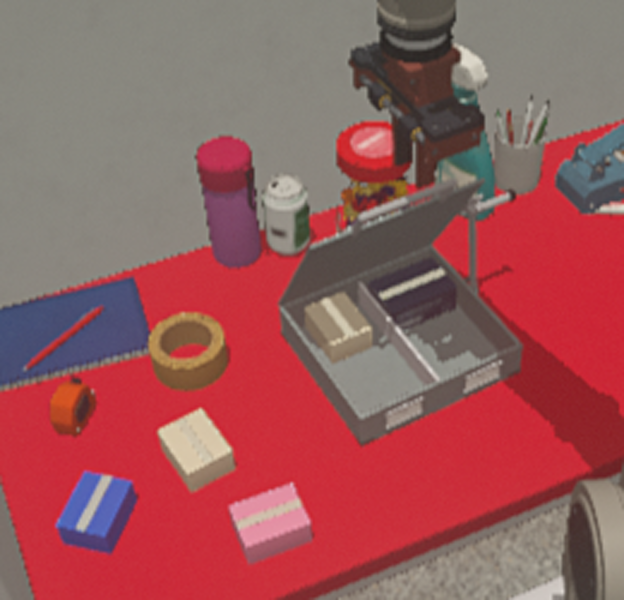

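View pics/w12.png

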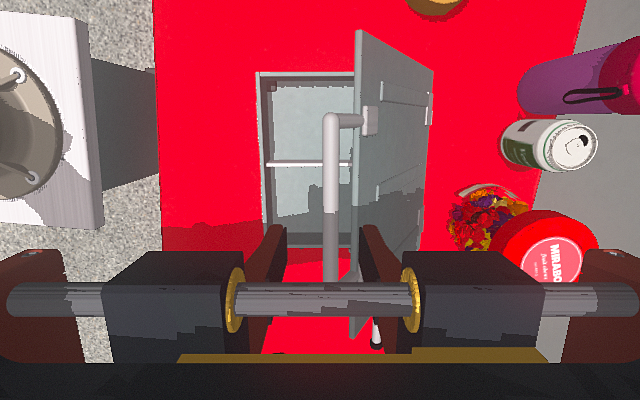

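The lid stays propped on the stay after release. Now to the beige carton.

```bash
cat >> h.py <<'E'
def Oc(yawlong,fw=0.0):
    """jaw x along yawlong+90deg, tool z toward -long dir (robot). fw>0: fingertips lean forward (+long)"""
    O=orient(yawlong+np.pi/2,0)
    return O*R.from_rotvec([ -fw*0+0,0,0]) if fw==0 else R.from_rotvec(fw*np.cross([0,0,-1.],[np.cos(yawlong),np.sin(yawlong),0]))*O
E
python3 - <<'E'
from h import *
s=rep()
O=Oc(.187); R0=Rq(s['tool_rot'])
d=(R0.inv()*O).as_rotvec(); print(np.degrees(d))
f=lambda k:R0*R.from_rotvec(d*k)
show([(c2w((-.03,.15,.36)),f(.4),8),(np.array([.47,.275,.18]),O,12)])
E
```

```text
t 26.05 p [ 0.5173 -0.0137  0.349 ] chest [-0.0234 -0.0022  0.349 ] w 0.0395 F [ 0.1 -0.3  0.2]
x [ 0.996  0.089 -0.002] y [-0.002 -0.001 -1.   ] q [0.355, 0.168, -0.508, 1.762, 0.087, 1.236, -0.088]
[-4.62212879e-02 -9.56283010e+01 -1.52990926e-01]
[[-0.03, -0.06, 0.76, -0.0, -0.96, -0.0],
[0.03, -0.06, 0.76, -0.0, -0.96, -0.0],
[0.09, -0.05, 0.76, -0.0, -0.96, -0.0],
[0.16, -0.06, 0.74, -0.0, -0.95, -0.0],
[0.22, -0.05, 0.73, -0.0, -0.96, -0.0],
[0.28, -0.06, 0.71, -0.0, -0.95, -0.0],
[0.33, -0.05, 0.69, -0.0, -0.96, -0.01],
[0.39, -0.06, 0.65, -0.01, -0.95, -0.0],
[0.25, 0.6, 0.4, -0.0, -0.96, -0.0],
[0.28, 0.6, 0.37, -0.0, -0.96, -0.0]]
[[0.31, 0.6, 0.35, -0.0, -0.96, -0.0],
[0.34, 0.6, 0.32, -0.0, -0.96, -0.0],
[0.37, 0.6, 0.29, -0.0, -0.95, -0.0],
[0.39, 0.6, 0.26, -0.0, -0.96, -0.0],
[0.41, 0.6, 0.23, -0.0, -0.95, -0.0],
[0.43, 0.6, 0.19, -0.0, -0.96, -0.0],
[0.44, 0.6, 0.16, -0.0, -0.95, -0.0],
[0.45, 0.6, 0.12, -0.0, -0.96, -0.01],
[0.46, 0.6, 0.08, -0.0, -0.95, -0.0],
[0.47, 0.6, 0.04, -0.01, -0.96, -0.01]]
max 0.96
```

{"api": "send_rows", "payload": {"commands": [[-0.03,-0.1,0.76,0,-0.96,0],[0.03,-0.06,0.76,0,-0.96,0],[0.09,-0.05,0.76,0,-0.96,0],[0.16,-0.06,0.74,0,-0.95,0],[0.22,-0.05,0.73,0,-0.96,0],[0.28,-0.06,0.71,0,-0.95,0],[0.33,-0.05,0.69,0,-0.96,0],[0.39,-0.06,0.65,0,-0.95,0],[0.39,0,0.6,0,-0.96,0],[0.28,0.3,0.4,0,-0.96,0]], "grip": 100}}

```text
t: 26.88
tool_pos: [0.4855, 0.1685, 0.3445]
tool_rot: [0.629, -0.628, -0.32, 0.329]
wrist_force: [0.1, 0.9, 0.3]
width: 0.088
```

```bash
python3 - <<'E'
from h import *
s=rep()
O=Oc(.187); R0=Rq(s['tool_rot'])
show([(np.array([.47,.275,.19]),O,12)])
E
```

```text
t 26.88 p [0.4855 0.1685 0.3445] chest [-0.0388  0.1821  0.3445] w 0.088 F [0.1 0.9 0.3]
x [ 0.58   0.815 -0.011] y [-0.012 -0.005 -1.   ] q [0.181, 0.202, -0.73, 1.758, 0.139, 1.248, 0.368]
[[0.26, 0.51, 0.24, -0.01, -0.77, -0.01],
[0.28, 0.51, 0.23, -0.01, -0.77, -0.01],
[0.29, 0.52, 0.21, -0.01, -0.77, -0.01],
[0.31, 0.51, 0.19, -0.01, -0.77, -0.01],
[0.32, 0.52, 0.17, -0.01, -0.77, -0.01],
[0.33, 0.51, 0.14, -0.01, -0.77, -0.0],
[0.34, 0.52, 0.12, -0.01, -0.77, -0.01],
[0.35, 0.51, 0.1, -0.01, -0.77, -0.0],
[0.35, 0.52, 0.08, -0.01, -0.77, -0.01],
[0.35, 0.51, 0.06, -0.01, -0.77, -0.0]]
[[0.36, 0.52, 0.03, -0.01, -0.76, -0.01],
[0.36, 0.51, 0.0, -0.01, -0.77, -0.0]]
max 0.77
```

{"api": "send_rows", "payload": {"commands": [[0.3,0.6,0.28,0,-0.92,0],[0.32,0.6,0.26,0,-0.92,0],[0.34,0.6,0.24,0,-0.92,0],[0.37,0.6,0.2,0,-0.92,0],[0.39,0.6,0.18,0,-0.92,0],[0.4,0.6,0.14,0,-0.92,0],[0.41,0.6,0.12,0,-0.92,0],[0.42,0.6,0.08,0,-0.92,0],[0.3,0.4,0.05,0,-0.92,0],[0.2,0.2,0,0,-0.5,0]]}}

```text
t: 27.72
tool_pos: [0.4609, 0.2678, 0.1933]
tool_rot: [0.453, -0.444, -0.539, 0.553]
wrist_force: [0.2, -0.4, 0.3]
width: 0.0877
```

```bash
python3 - <<'E'
from h import *
from cell import eyes
s=rep()
im=eyes.camera("wrist")[...,::-1]; cv2.imwrite("pics/w13.png",im)
for L in [(.032,.0405,.041),(.032,-.0405,.041),(-.032,-.0405,.041),(-.032,.0405,.041)]: print(L,np.round(pw(pose([.486,.2949,1.7576])(np.array([L]))[0],s),1))
E
```

```text
t 27.72 p [0.4609 0.2678 0.1933] chest [-0.0544  0.2832  0.1933] w 0.0877 F [ 0.2 -0.4  0.3]
x [-0.194  0.981 -0.003] y [-0.023 -0.007 -1.   ] q [0.039, 0.445, -0.857, 1.887, 0.381, 1.009, 0.782]
(0.032, 0.0405, 0.041) [380.7 183.8]
(0.032, -0.0405, 0.041) [376.7 263. ]
(-0.032, -0.0405, 0.041) [313.2 262.5]
(-0.032, 0.0405, 0.041) [313.3 183.2]
```

View pics/w13.png

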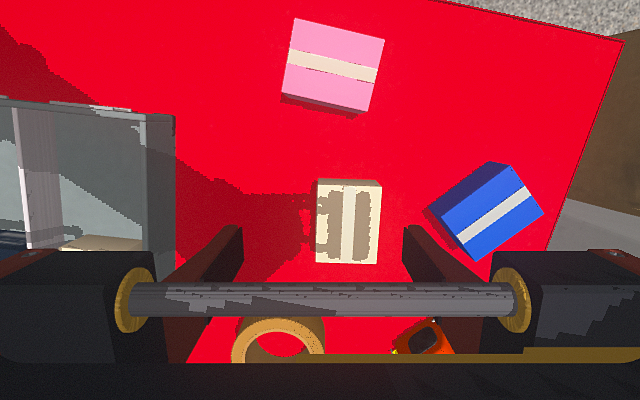

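```bash
python3 - <<'E'
import cv2
im=cv2.imread("pics/w13.png"); cv2.imwrite("pics/c13.png",cv2.resize(im[170:275,295:400],None,fx=6,fy=6,interpolation=cv2.INTER_CUBIC))
E
```

```text
(no output)
```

View pics/c13.png

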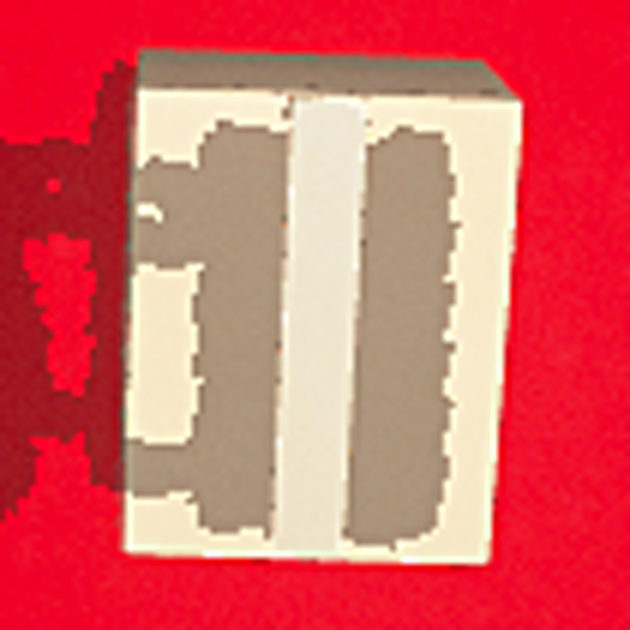

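```bash
python3 - <<'E'
from h import *
s=rep()
uv=np.array([[317.8,184.7],[382,186.7],[376.7,263.8],[315.7,261.7]])
L=np.array([(-.032,.0405,.041),(.032,.0405,.041),(.032,-.0405,.041),(-.032,-.0405,.041)])
f=lambda p: np.concatenate([pw(x,s) for x in pose(p)(L)])-uv.ravel()
r=least_squares(f,[.486,.2949,1.7576]); print(r.x,np.round(r.fun,1))
p=r.x
O=Oc(p[2]-np.pi/2)
W=np.array([p[0],p[1],.028+.003])
print(W,np.degrees(p[2]))
show([(W+[0,0,.05],O,8),(W,O,8)])
E
```

```text
t 27.77 p [0.4601 0.2682 0.1926] chest [-0.0551  0.2837  0.1926] w 0.0876 F [-0.4  1.1 -0.3]
x [-0.196  0.981 -0.002] y [-0.024 -0.007 -1.   ] q [0.039, 0.446, -0.858, 1.888, 0.381, 1.009, 0.783]
[0.48552638 0.29753561 1.73843433] [-1.5 -1.   1.8 -1.   1.2  1.1 -1.4  1.4]
[0.48552638 0.29753561 0.031     ] 99.60494981386881
[[0.12, 0.55, -0.17, -0.04, 0.04, -0.0],
[0.12, 0.55, -0.16, -0.04, 0.04, -0.0],
[0.12, 0.56, -0.16, -0.03, 0.04, -0.0],
[0.12, 0.56, -0.16, -0.04, 0.04, -0.01],
[0.12, 0.56, -0.16, -0.03, 0.05, -0.0],
[0.12, 0.55, -0.16, -0.04, 0.04, -0.01],
[0.13, 0.56, -0.15, -0.03, 0.05, -0.0],
[0.12, 0.55, -0.16, -0.04, 0.04, -0.01],
[0.0, 0.25, 0.0, 0.0, 0.0, 0.0],
[0.0, 0.25, 0.0, 0.0, 0.0, 0.0]]
[[0.0, 0.25, 0.0, 0.0, 0.0, 0.0],
[0.0, 0.25, 0.0, 0.0, 0.0, 0.0],
[0.0, 0.25, 0.0, 0.0, 0.0, 0.0],
[0.0, 0.25, 0.0, 0.0, 0.0, 0.0],
[0.0, 0.25, 0.0, 0.0, 0.0, 0.0],
[0.0, 0.25, 0.0, 0.0, 0.0, 0.0]]
max 0.56
```

{"api": "send_rows", "payload": {"commands": [[0.12,0.55,-0.17,-0.04,0.04,0],[0.12,0.55,-0.16,-0.04,0.04,0],[0.12,0.55,-0.16,-0.03,0.04,0],[0.12,0.55,-0.16,-0.04,0.04,0],[0.12,0.55,-0.16,-0.03,0.04,0],[0.12,0.55,-0.16,-0.04,0.04,0],[0.12,0.5,-0.15,-0.03,0.04,0],[0.12,0.3,-0.16,-0.04,0.04,0],[0,0,0,0,0,0],[0,0,0,0,0,0]]}}

```text
t: 28.6
tool_pos: [0.4864, 0.2974, 0.0771]
tool_rot: [0.458, -0.459, -0.537, 0.541]
wrist_force: [-0.7, 0.5, 0.2]
width: 0.0877
```

```bash
python3 - <<'E'
from h import *
s=rep()
O=Oc(np.radians(9.7))
W=np.array([.4855,.2973,.031])
show([(W,O,8)])
E
```

```text
t 28.6 p [0.4864 0.2974 0.0771] chest [-0.0263  0.3104  0.0771] w 0.0877 F [-0.7  0.5  0.2]
x [-0.161  0.987 -0.005] y [-0.003 -0.005 -1.   ] q [-0.113, 0.633, -0.724, 1.898, 0.563, 0.83, 0.595]
[[0.0, 0.23, 0.0, -0.0, -0.01, -0.01],
[0.0, 0.23, 0.0, -0.01, -0.01, -0.01],
[0.0, 0.23, 0.01, -0.0, -0.01, -0.01],
[0.0, 0.23, 0.0, -0.01, -0.01, -0.0],
[0.0, 0.23, 0.01, -0.0, -0.01, -0.01],
[0.0, 0.23, 0.0, -0.01, -0.01, -0.0],
[0.0, 0.23, 0.01, -0.0, -0.01, -0.01],
[0.01, 0.23, 0.0, -0.01, -0.02, -0.0]]
max 0.23
```

{"api": "send_rows", "payload": {"commands": [[0,0.23,0,0,0,0],[0,0.23,0,0,0,0],[0,0.23,0,0,0,0],[0,0.23,0,0,0,0],[0,0.23,0,0,0,0],[0,0.23,0,0,0,0],[0,0.2,0,0,0,0],[0,0.08,0,0,0,0],[0,0,0,0,0,0],[0,0,0,0,0,0]]}}

```text
t: 29.43
tool_pos: [0.4874, 0.2971, 0.033]
tool_rot: [0.457, -0.459, -0.537, 0.54]
wrist_force: [0.1, -0.7, 0.4]
width: 0.0879
```

{"api": "send_rows", "payload": {"commands": [[0,0,0,0,0,0],[0,0,0,0,0,0],[0,0,0,0,0,0],[0,0,0,0,0,0],[0,0,0,0,0,0],[0,0,0,0,0,0],[0,0,0,0,0,0],[0,0,0,0,0,0],[0,0,0,0,0,0],[0,0,0,0,0,0]], "grip": 0}}

```text
t: 30.27
tool_pos: [0.4878, 0.2973, 0.0339]
tool_rot: [0.457, -0.46, -0.538, 0.539]
wrist_force: [0.3, -0.6, -0.5]
width: 0.0631
```

```bash
python3 - <<'E'
from h import *
s=rep()
E
```

```text
t 30.27 p [0.4878 0.2973 0.0339] chest [-0.0249  0.3102  0.0339] w 0.0631 F [ 0.3 -0.6 -0.5]
x [-0.16   0.987 -0.004] y [ 0.001 -0.004 -1.   ] q [-0.149, 0.691, -0.676, 1.916, 0.626, 0.757, 0.545]
```

The carton is gripped (63.1 mm). Before lifting I'll fit the arm's kinematics from the logged poses, to judge the tilt needed to clear the propped lid's handle.

```bash
cat > kin.py <<'E'
import numpy as np
from scipy.optimize import least_squares
from scipy.spatial.transform import Rotation as R
D=[eval(l) for l in open('log.txt')]
def fk(q,p,full=False):
    # p: q1 off, sign, d1, a per link...
    s=p[:7]; off=p[7:14]; T=p[14:14+24].reshape(8,3)
    ax=['z','y','z','y','z','y','z']
    Rr=np.eye(3); x=T[0].copy(); pts=[x]
    for i in range(7):
        a=s[i]*q[i]+off[i]
        Rr=Rr@R.from_euler(ax[i],a).as_matrix()
        x=x+Rr@T[i+1]; pts.append(x)
    return (pts,Rr) if full else (x,Rr)
E
python3 - <<'E'
from kin import *
print(len(D))
# orientation-only: try sign combos
import itertools
best=None
Rt=[R.from_quat([r[1],r[2],r[3],r[0]]).as_matrix() for _,_,r in D]
for sg in itertools.product([1,-1],repeat=4):
    s=np.array([sg[0],1,sg[1],1,sg[2],1,sg[3]],float)
    # unknown: base yaw, tool rot (3)
    def res(u):
        out=[]
        for (q,p,r),Rm in zip(D,Rt):
            M=R.from_euler('z',u[0]).as_matrix()
            for i,a in enumerate('zyzyzyz'): M=M@R.from_euler(a,s[i]*q[i]).as_matrix()
            M=M@R.from_rotvec(u[1:]).as_matrix()
            out.append((M-Rm).ravel())
        return np.concatenate(out)
    for u0 in (-2,0,2):
        r=least_squares(res,[u0,1.2,.1,.1])
        if best is None or r.cost<best[0]: best=(r.cost,s,r.x); print(best)
E
```

```text
36
(np.float64(23.991786274573535), array([1., 1., 1., 1., 1., 1., 1.]), array([ 0.15801744, -0.06927907,  2.25112868,  2.25220402]))
(np.float64(23.991786273421546), array([1., 1., 1., 1., 1., 1., 1.]), array([ 0.15803977,  0.06740405, -2.18964319, -2.19067938]))
(np.float64(18.461835770109314), array([ 1.,  1.,  1.,  1.,  1.,  1., -1.]), array([0.09126509, 0.30514941, 2.0563726 , 2.07071922]))
(np.float64(18.461835770052083), array([ 1.,  1.,  1.,  1.,  1.,  1., -1.]), array([0.09125185, 0.30517183, 2.05635364, 2.07070738]))
(np.float64(17.53811337886027), array([ 1.,  1.,  1.,  1., -1.,  1., -1.]), array([-0.33239225,  0.33004849,  2.11386158,  1.65737555]))
(np.float64(17.538113337537762), array([ 1.,  1.,  1.,  1., -1.,  1., -1.]), array([-0.33053271, -0.43397483, -2.79310949, -2.18943476]))
(np.float64(11.111927301989152), array([ 1.,  1., -1.,  1.,  1.,  1., -1.]), array([-0.54716293,  0.05243877,  1.84197074,  2.52348446]))
(np.float64(6.879829762192347), array([ 1.,  1., -1.,  1., -1.,  1., -1.]), array([-0.66795306, -0.06358835,  2.26359637,  2.24084402]))
(np.float64(6.879
[... 263 characters left out ...]
(5.146631118566806), array([-1.,  1.,  1.,  1., -1.,  1., -1.]), array([0.32204622, 0.36336094, 2.05647889, 1.62330133]))
(np.float64(2.9385897301508006), array([-1.,  1., -1.,  1.,  1.,  1., -1.]), array([0.08660291, 0.19015461, 1.75983173, 2.47946771]))
(np.float64(2.9385897285918996), array([-1.,  1., -1.,  1.,  1.,  1., -1.]), array([0.08661037, 0.19014572, 1.75983525, 2.47947126]))
(np.float64(2.5878212227885198e-22), array([-1.,  1., -1.,  1., -1.,  1., -1.]), array([3.10451255e-15, 2.76160527e-12, 2.22144147e+00, 2.22144147e+00]))
(np.float64(8.317313613737234e-30), array([-1.,  1., -1.,  1., -1.,  1., -1.]), array([ 6.84583449e-16, -6.83951748e-16,  2.22144147e+00,  2.22144147e+00]))
```

```bash
cat >> kin.py <<'E'
S=np.array([-1,1,-1,1,-1,1,-1.]); RT=R.from_rotvec([0,2.22144147,2.22144147]).as_matrix()
def chain(q):
    M=np.eye(3);out=[M]
    for i,a in enumerate('zyzyzyz'): M=M@R.from_euler(a,S[i]*q[i]).as_matrix(); out.append(M)
    return out
A=[];b=[]
for q,p,r in D:
    A.append(np.hstack(chain(q))); b.append(p)
LT,_,rk,sv=np.linalg.lstsq(np.vstack(A),np.concatenate(b),rcond=1e-6)
RES=np.abs(np.vstack(A)@LT-np.concatenate(b)).max()
LT=LT.reshape(8,3)
def FK(q):
    C=chain(q); x=np.zeros(3); pts=[]
    for c,t in zip(C,LT): x=x+c@t; pts.append(x)
    return pts,C[-1]@RT
LO=np.array([-2.96,-.34,-1.41,.24,-1.37,.17,-2.96]);HI=np.array([2.96,2.1,1.46,2.44,4.51,1.92,2.96])
def IK(P,Rt,q0):
    def res(q):
        pts,M=FK(q); return np.r_[(pts[-1]-P)*10,(M.T@Rt-np.eye(3)).ravel(),(q-q0)*1e-3]
    r=least_squares(res,np.clip(q0,LO+.01,HI-.01),bounds=(LO,HI)); pts,M=FK(r.x)
    return r.x,np.linalg.norm(pts[-1]-P),np.degrees(np.linalg.norm(R.from_matrix(M.T@Rt).as_rotvec())),pts
E
python3 - <<'E'
from kin import *
print(rk,RES);print(np.round(LT,4))
from h import *
q0=np.array(D[-1][0])
for fw in (0,8,10,12,15,20):
  for x,z in ((-.085,.14),(-.085,.041),(-.06,.041),(-.0425,.041),(-.02,.041)):
    O=Oc(CH[2],np.radians(fw)).as_matrix(); P=c2w((x,.0595,z))
    q,e,a,pts=IK(P,O,q0)
    print(fw,x,z,'err',round(e*1e3,1),round(a,1),np.round(q,2))
E
```

```text
17 1.27675647831893e-15
[[ 0.000e+00  0.000e+00  1.436e-01]
 [-0.000e+00 -1.530e-02  1.436e-01]
 [-0.000e+00 -1.530e-02  2.709e-01]
 [ 0.000e+00 -1.570e-02  2.709e-01]
 [ 0.000e+00 -1.570e-02  2.363e-01]
 [-0.000e+00 -2.000e-04  2.363e-01]
 [ 0.000e+00 -2.000e-04  1.568e-01]
 [ 0.000e+00  0.000e+00  1.568e-01]]
0 -0.085 0.14 err 0.0 0.0 [ 0.42  0.35 -0.75  2.13  0.34  0.78  1.11]
0 -0.085 0.041 err 0.0 0.0 [ 0.33  0.53 -0.68  2.19  0.59  0.61  0.88]
0 -0.06 0.041 err 0.0 0.0 [ 0.33  0.56 -0.67  2.13  0.6   0.64  0.89]
0 -0.0425 0.041 err 0.0 0.0 [ 0.32  0.58 -0.67  2.09  0.6   0.66  0.91]
0 -0.02 0.041 err 0.0 0.0 [ 0.32  0.61 -0.67  2.04  0.6   0.69  0.92]
8 -0.085 0.14 err 0.0 0.0 [ 0.41  0.27 -0.73  2.22  0.37  0.6   1.07]
8 -0.085 0.041 err 0.0 0.0 [ 0.25  0.47 -0.58  2.29  0.74  0.41  0.72]
8 -0.06 0.041 err 0.0 0.0 [ 0.26  0.5  -0.59  2.24  0.73  0.44  0.75]
8 -0.0425 0.041 err 0.0 0.0 [ 0.26  0.52 -0.59  2.2   0.72  0.47  0.77]
8 -0.02 0.041 err 0.0 0.0 [ 0.27  0.55 -0.6   2.15  0.72  0.5   0.79]
10 -0.085 0.14 err 0.0 0.0 [ 0.4   0.26 -0.72  2.25  0.39  0.56  1.05]
10 -0.085 
[... 650 characters left out ...]
err 0.0 0.0 [ 0.37  0.22 -0.68  2.31  0.45  0.44  0.99]
15 -0.085 0.041 err 0.0 0.0 [ 0.04  0.41 -0.35  2.39  1.03  0.21  0.4 ]
15 -0.06 0.041 err 0.0 0.0 [ 0.08  0.44 -0.39  2.33  0.97  0.24  0.48]
15 -0.0425 0.041 err 0.0 0.0 [ 0.11  0.46 -0.41  2.29  0.94  0.27  0.53]
15 -0.02 0.041 err 0.0 0.0 [ 0.13  0.49 -0.44  2.24  0.91  0.3   0.57]
20 -0.085 0.14 err 0.0 0.0 [ 0.3   0.18 -0.61  2.37  0.56  0.32  0.86]
20 -0.085 0.041 err 0.0 0.0 [ 0.42  0.5  -0.8   2.42  1.61  0.4  -0.12]
20 -0.06 0.041 err 0.0 0.0 [ 0.34  0.5  -0.7   2.37  1.55  0.36 -0.05]
20 -0.0425 0.041 err 0.0 0.0 [ 0.28  0.49 -0.62  2.34  1.49  0.33  0.  ]
20 -0.02 0.041 err 0.0 0.0 [ 0.19  0.49 -0.51  2.3   1.39  0.28  0.1 ]
```

The FK fit is exact. A 12° forward tilt with the grip about 22 mm behind the carton's centre is reachable and keeps the wrist clear of the lid handle. I'll regrip that way.

```bash
python3 - <<'E'
from h import *
s=rep()
y=np.radians(9.4); d=np.array([np.cos(y),np.sin(y),0]); C=np.array([.4855,.2970,0])
O=Oc(y,np.radians(12)); print(O.as_matrix().round(3))
W=C-.022*d+[0,0,.030]-O.apply([0,.003,0]); print(W)
show([(W,O,5)])
E
```

```text
t 30.27 p [0.4878 0.2973 0.0339] chest [-0.0249  0.3102  0.0339] w 0.0631 F [ 0.3 -0.6 -0.5]
x [-0.16   0.987 -0.004] y [ 0.001 -0.004 -1.   ] q [-0.149, 0.691, -0.676, 1.916, 0.626, 0.757, 0.545]
[[-0.163  0.205 -0.965]
 [ 0.987  0.034 -0.16 ]
 [ 0.    -0.978 -0.208]]
[0.46318005 0.29330496 0.03293444]
[[-0.0, 0.01, 0.2, -0.48, -0.01, -0.01],
[-0.0, -0.0, 0.2, -0.48, -0.01, -0.01],
[-0.0, -0.01, 0.2, -0.48, -0.01, -0.01],
[-0.0, -0.02, 0.2, -0.48, -0.0, -0.01],
[-0.0, -0.03, 0.2, -0.47, -0.01, -0.01]]
max 0.48
```

{"api": "send_rows", "payload": {"commands": [[0,0,0,0,0,0],[0,0,0,0,0,0],[0,0,0,0,0,0],[0,0,0.2,-0.48,0,0],[0,0,0.2,-0.48,0,0],[0,-0.01,0.2,-0.48,0,0],[0,-0.02,0.2,-0.48,0,0],[0,-0.03,0.18,-0.42,0,0],[0,0,0,0,0,0],[0,0,0,0,0,0]], "grip": 90}}

```text
t: 31.1
tool_pos: [0.4641, 0.2944, 0.0342]
tool_rot: [-0.407, 0.505, 0.593, -0.477]
wrist_force: [0.4, -0.2, -0.1]
width: 0.0786
```

```bash
python3 - <<'E'
from h import *
s=rep()
y=np.radians(9.4); d=np.array([np.cos(y),np.sin(y),0]); C=np.array([.4855,.2970,0])
g=s['tool_pos']+Rq(s['tool_rot']).apply([0,.003,0]); print((g-C)@d, g[2])
E
```

```text
t 31.1 p [0.4641 0.2944 0.0342] chest [-0.0489  0.3094  0.0342] w 0.0786 F [ 0.4 -0.2 -0.1]
x [-0.159  0.987  0.   ] y [ 0.21   0.034 -0.977] q [-0.328, 0.565, -0.513, 2.119, 0.895, 0.501, 0.187]
-0.020942204499093627 0.031239282677604476
```

{"api": "send_rows", "payload": {"commands": [[0,0,0,0,0,0],[0,0,0,0,0,0],[0,0,0,0,0,0],[0,0,0,0,0,0],[0,0,0,0,0,0],[0,0,0,0,0,0],[0,-0.2,-0.04,0,0,0],[0,-0.5,-0.11,0,0,0],[0,-0.7,-0.15,0,0,0],[0,-0.7,-0.15,0,0,0]], "grip": 0}}

```text
t: 31.93
tool_pos: [0.4649, 0.2929, 0.0865]
tool_rot: [-0.41, 0.504, 0.589, -0.48]
wrist_force: [0.2, 0.4, -1.4]
width: 0.063
```

```bash
python3 - <<'E'
from h import *
s=rep()
O=Oc(CH[2],np.radians(12))
# grasp point target: carton centre chest x=-.060 -> grasp -.081 ; z bottom clearance
G=lambda x,z: c2w((x,.0595,z))-O.apply([0,.003,0])
show([(G(-.081,.14),O,14)])
E
```

```text
t 31.93 p [0.4649 0.2929 0.0865] chest [-0.0481  0.3078  0.0865] w 0.063 F [ 0.2  0.4 -1.4]
x [-0.155  0.988 -0.001] y [ 0.201  0.03  -0.979] q [-0.238, 0.488, -0.615, 2.087, 0.743, 0.602, 0.341]
[[-0.7, -0.19, 0.11, -0.0, 0.05, 0.01],
[-0.7, -0.18, 0.1, -0.0, 0.05, 0.01],
[-0.7, -0.18, 0.1, -0.0, 0.05, 0.01],
[-0.7, -0.18, 0.1, -0.0, 0.05, 0.01],
[-0.71, -0.18, 0.09, -0.01, 0.05, 0.01],
[-0.71, -0.18, 0.09, -0.0, 0.05, 0.01],
[-0.71, -0.18, 0.09, -0.01, 0.06, 0.01],
[-0.71, -0.18, 0.08, -0.0, 0.05, 0.01],
[-0.7, -0.18, 0.08, -0.01, 0.06, 0.01],
[-0.71, -0.18, 0.08, -0.0, 0.05, 0.01]]
[[-0.71, -0.19, 0.08, -0.01, 0.06, 0.01],
[-0.71, -0.18, 0.07, -0.0, 0.05, 0.01],
[-0.7, -0.18, 0.07, -0.01, 0.06, 0.01],
[-0.71, -0.19, 0.06, -0.0, 0.05, 0.01]]
max 0.71
```

{"api": "send_rows", "payload": {"commands": [[-0.4,-0.6,0,0,0.05,0],[-0.6,-0.6,0,0,0.05,0],[-0.7,-0.4,0.1,0,0.05,0],[-0.7,-0.2,0.1,0,0.05,0],[-0.71,-0.1,0.1,0,0.05,0],[-0.71,-0.1,0.1,0,0.05,0],[-0.71,-0.05,0.1,0,0.06,0],[-0.71,-0.05,0.1,0,0.05,0],[-0.7,0,0.1,0,0.06,0],[-0.71,0,0.1,0,0.05,0]]}}

```text
t: 32.77
tool_pos: [0.4591, 0.122, 0.1422]
tool_rot: [-0.421, 0.514, 0.584, -0.466]
wrist_force: [0.0, 0.1, -1.1]
width: 0.0631
```

```bash
python3 - <<'E'
from h import *
s=rep()
O=Oc(CH[2],np.radians(12))
G=lambda x,z: c2w((x,.0595,z))-O.apply([0,.003,0])
show([(G(-.081,.14),O,6)])
E
```

```text
t 32.77 p [0.4591 0.122  0.1422] chest [-0.0692  0.1382  0.1422] w 0.0631 F [ 0.   0.1 -1.1]
x [-0.115  0.993  0.013] y [ 0.208  0.037 -0.977] q [0.222, 0.278, -0.725, 2.225, 0.481, 0.549, 0.827]
[[-0.52, -0.03, 0.09, 0.01, 0.04, 0.03],
[-0.52, -0.03, 0.09, 0.0, 0.04, 0.04],
[-0.52, -0.03, 0.09, 0.01, 0.05, 0.03],
[-0.53, -0.03, 0.09, 0.0, 0.04, 0.04],
[-0.52, -0.02, 0.08, 0.01, 0.05, 0.03],
[-0.53, -0.03, 0.08, 0.0, 0.04, 0.04]]
max 0.53
```

{"api": "send_rows", "payload": {"commands": [[-0.52,-0.03,0.09,0,0.04,0.03],[-0.52,-0.03,0.09,0,0.04,0.04],[-0.52,-0.03,0.09,0,0.05,0.03],[-0.53,-0.03,0.09,0,0.04,0.04],[-0.5,-0.02,0.08,0,0.05,0.03],[-0.25,-0.01,0.05,0,0.02,0.04],[0,0,0,0,0,0],[0,0,0,0,0,0],[0,0,0,0,0,0],[0,0,0,0,0,0]]}}

```text
t: 33.6
tool_pos: [0.4525, 0.0415, 0.1442]
tool_rot: [-0.424, 0.528, 0.571, -0.464]
wrist_force: [0.5, -0.6, 0.8]
width: 0.063
```

```bash
python3 - <<'E'
from h import *
from cell import eyes
s=rep()
O=Oc(CH[2],np.radians(12))
G=lambda x,z: c2w((x,.0595,z))-O.apply([0,.003,0])
show([(G(-.081,.14),O,2),(G(-.081,.06),O,8)])
im=eyes.camera("wrist")[...,::-1]; cv2.imwrite("pics/w14.png",im)
im=eyes.camera("side")[...,::-1]; cv2.imwrite("pics/s14.png",cv2.resize(im[50:250,220:420],None,fx=3,fy=3,interpolation=cv2.INTER_CUBIC))
for L in [(-.113,.1225,.056),(-.107,.1165,.056),(-.107,.0025,.056),(-.107,.0025,.045),(.02,.0025,.045),(-.107,.1165,.005)]: print(L,np.round(pw(c2w(L),s),1))
E
```

```text
t 33.6 p [0.4525 0.0415 0.1442] chest [-0.083   0.0585  0.1442] w 0.063 F [ 0.5 -0.6  0.8]
x [-0.083  0.997 -0.004] y [ 0.209  0.013 -0.978] q [0.401, 0.237, -0.722, 2.266, 0.414, 0.525, 1.023]
[[0.02, 0.03, -0.02, 0.01, -0.03, -0.03],
[0.02, 0.03, -0.02, 0.01, -0.03, -0.03],
[0.0, 0.39, 0.08, 0.0, 0.0, -0.0],
[0.0, 0.39, 0.08, 0.0, 0.0, -0.0],
[0.0, 0.39, 0.08, 0.0, 0.0, -0.0],
[0.0, 0.39, 0.08, 0.0, 0.0, -0.0],
[0.0, 0.39, 0.09, 0.0, 0.0, -0.0],
[0.0, 0.39, 0.08, 0.0, 0.0, -0.0],
[0.0, 0.39, 0.09, 0.0, 0.0, -0.0],
[0.0, 0.4, 0.08, 0.0, 0.0, -0.0]]
max 0.4
(-0.113, 0.1225, 0.056) [416.3 146.4]
(-0.107, 0.1165, 0.056) [406.7 154.7]
(-0.107, 0.0025, 0.056) [244.4 155.4]
(-0.107, 0.0025, 0.045) [247.8 150.6]
(0.02, 0.0025, 0.045) [263.3 284.4]
(-0.107, 0.1165, 0.005) [392.5 135.4]
```

View pics/w14.png

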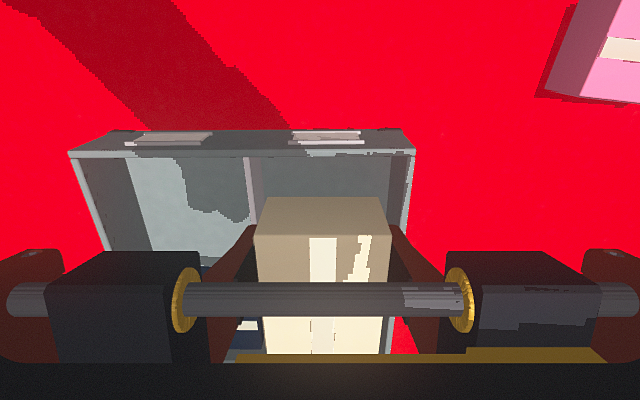

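View pics/s14.png

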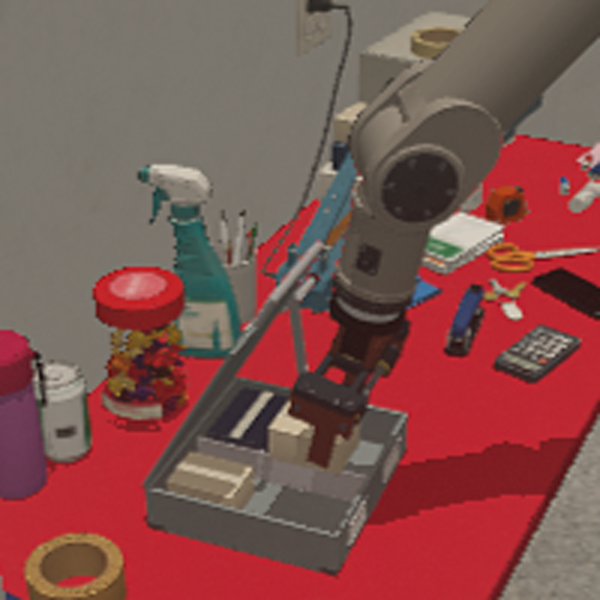

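```bash
python3 - <<'E'
from h import *
s=rep()
im=cv2.imread("pics/w14.png"); 
cv2.imwrite("pics/c14.png",cv2.resize(im[120:260,225:430],None,fx=3.9,fy=3.9,interpolation=cv2.INTER_CUBIC))
for L in [(-.107,0.0025,.045),(-.107,-.0025,.045),(-.05,.0025,.045),(-.05,-.0025,.045),(-.107,.0025,.005),(-.05,.0025,.005),(-.107,.1165,.056),(-.05,.1165,.056),(-.113,.1225,.056),(-.113,-.1225,.056)]: print(L,np.round((pw(c2w(L),s)-[225,120])*3.9,0))
E
```

```text
t 33.7 p [0.4525 0.0416 0.1441] chest [-0.083   0.0586  0.1441] w 0.0629 F [-0.8 -0.2 -0.8]
x [-0.084  0.996 -0.004] y [ 0.209  0.013 -0.978] q [0.401, 0.237, -0.722, 2.266, 0.414, 0.525, 1.023]
(-0.107, 0.0025, 0.045) [ 88. 119.]
(-0.107, -0.0025, 0.045) [ 62. 120.]
(-0.05, 0.0025, 0.045) [119. 382.]
(-0.05, -0.0025, 0.045) [ 95. 382.]
(-0.107, 0.0025, 0.005) [128.  63.]
(-0.05, 0.0025, 0.005) [152. 298.]
(-0.107, 0.1165, 0.056) [708. 135.]
(-0.05, 0.1165, 0.056) [676. 408.]
(-0.113, 0.1225, 0.056) [746. 103.]
(-0.113, -0.1225, 0.056) [-626.  109.]
```

View pics/c14.png

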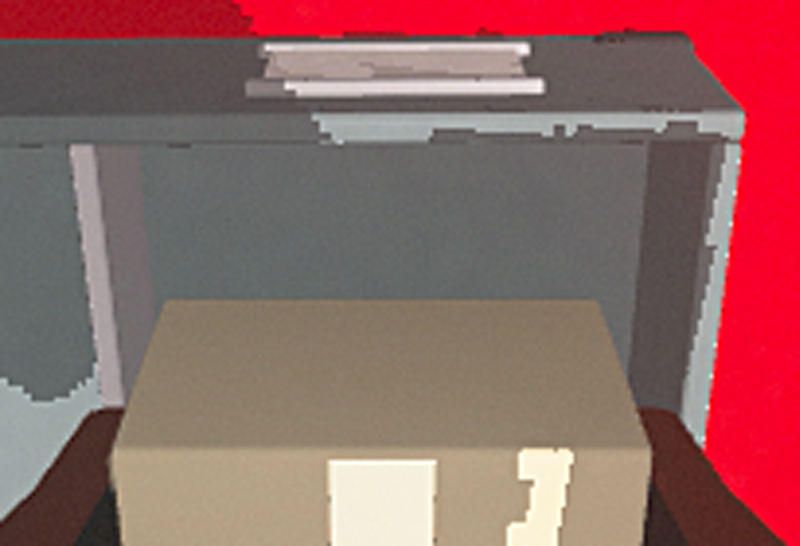

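Predictions match the picture to about 1.5 mm, and the carton is aligned with the bay. Lowering it in.

```bash
python3 - <<'E'
from h import *
s=rep()
O=Oc(CH[2],np.radians(12))
G=lambda x,z: c2w((x,.0595,z))-O.apply([0,.003,0])
show([(G(-.072,.14),O,3),(G(-.072,.065),O,7)])
E
```

```text
t 33.7 p [0.4525 0.0416 0.1441] chest [-0.083   0.0586  0.1441] w 0.0629 F [-0.8 -0.2 -0.8]
x [-0.084  0.996 -0.004] y [ 0.209  0.013 -0.978] q [0.401, 0.237, -0.722, 2.266, 0.414, 0.525, 1.023]
[[0.01, 0.04, -0.13, 0.01, -0.02, -0.02],
[0.01, 0.05, -0.13, 0.0, -0.02, -0.02],
[0.02, 0.04, -0.14, 0.01, -0.02, -0.02],
[-0.0, 0.42, 0.09, -0.0, 0.0, -0.0],
[-0.0, 0.42, 0.09, -0.0, 0.0, -0.0],
[-0.0, 0.42, 0.09, -0.0, 0.0, -0.0],
[-0.0, 0.42, 0.09, -0.0, 0.0, -0.0],
[-0.0, 0.42, 0.09, -0.0, 0.0, -0.0],
[-0.0, 0.42, 0.09, -0.0, 0.0, -0.0],
[-0.0, 0.42, 0.09, -0.0, 0.0, -0.0]]
max 0.42
```

{"api": "send_rows", "payload": {"commands": [[0.01,0.04,-0.13,0,-0.02,-0.02],[0.01,0.05,-0.13,0,-0.02,-0.02],[0.02,0.04,-0.13,0,-0.02,-0.02],[0,0.42,0.09,0,0,0],[0,0.42,0.09,0,0,0],[0,0.42,0.09,0,0,0],[0,0.42,0.09,0,0,0],[0,0.4,0.08,0,0,0],[0,0.3,0.07,0,0,0],[0,0.1,0.02,0,0,0]]}}

```text
t: 34.53
tool_pos: [0.4687, 0.0469, 0.0777]
tool_rot: [-0.423, 0.524, 0.577, -0.463]
wrist_force: [0.4, -0.2, -0.7]
width: 0.0631
```

```bash
python3 - <<'E'
from h import *
from cell import eyes
s=rep()
O=Oc(CH[2],np.radians(12))
G=lambda x,z: c2w((x,.0595,z))-O.apply([0,.003,0])
show([(G(-.072,.038),O,6)])
im=eyes.camera("side")[...,::-1]; cv2.imwrite("pics/s15.png",cv2.resize(im[100:250,240:390],None,fx=4,fy=4,interpolation=cv2.INTER_CUBIC))
E
```

```text
t 34.53 p [0.4687 0.0469 0.0777] chest [-0.0664  0.0625  0.0777] w 0.0631 F [ 0.4 -0.2 -0.7]
x [-0.094  0.996  0.003] y [ 0.213  0.023 -0.977] q [0.234, 0.379, -0.56, 2.288, 0.662, 0.385, 0.793]
[[-0.02, 0.23, 0.09, 0.01, 0.01, 0.01],
[-0.02, 0.23, 0.09, 0.01, 0.01, 0.01],
[-0.02, 0.23, 0.09, 0.01, 0.01, 0.01],
[-0.02, 0.23, 0.1, 0.01, 0.0, 0.0],
[-0.02, 0.23, 0.09, 0.02, 0.01, 0.01],
[-0.02, 0.23, 0.1, 0.01, 0.0, 0.0]]
max 0.23
```

View pics/s15.png

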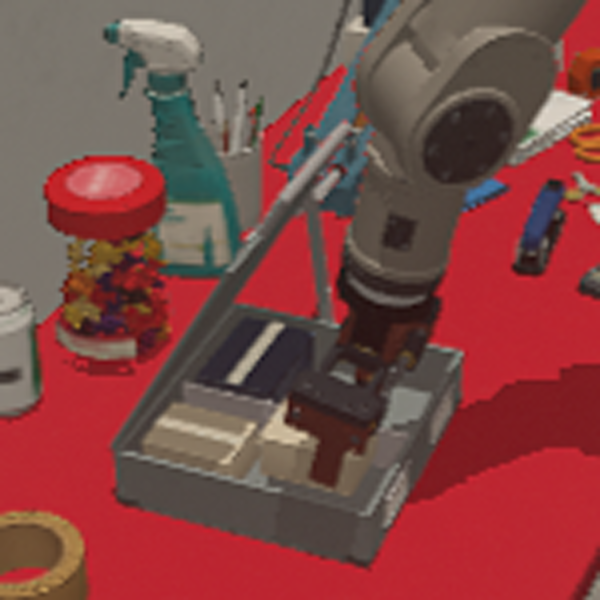

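{"api": "send_rows", "payload": {"commands": [[-0.02,0.23,0.09,0,0,0],[-0.02,0.23,0.09,0,0,0],[-0.02,0.23,0.09,0,0,0],[-0.02,0.23,0.1,0,0,0],[-0.02,0.2,0.09,0,0,0],[-0.02,0.12,0.06,0,0,0],[0,0.04,0,0,0,0],[0,0,0,0,0,0],[0,0,0,0,0,0],[0,0,0,0,0,0]]}}

```text
t: 35.42
tool_pos: [0.4653, 0.044, 0.0424]
tool_rot: [-0.422, 0.524, 0.578, -0.461]
wrist_force: [0.4, 0.2, -1.7]
width: 0.063
```

```bash
python3 - <<'E'
from h import *
from cell import eyes
s=rep()
O=Oc(CH[2],np.radians(12))
G=lambda x,z: c2w((x,.0595,z))-O.apply([0,.003,0])
show([(G(-.072,.0365),O,3)])
im=eyes.camera("wrist")[...,::-1]; cv2.imwrite("pics/w16.png",im)
E
```

```text
t 35.42 p [0.4653 0.044  0.0424] chest [-0.07    0.0599  0.0424] w 0.063 F [ 0.4  0.2 -1.7]
x [-0.094  0.996  0.004] y [ 0.217  0.024 -0.976] q [0.122, 0.435, -0.429, 2.321, 0.814, 0.286, 0.642]
[[-0.01, 0.03, 0.04, 0.04, 0.01, 0.02],
[-0.0, 0.03, 0.04, 0.04, 0.02, 0.02],
[-0.01, 0.03, 0.05, 0.04, 0.01, 0.01]]
max 0.05
```

View pics/w16.png

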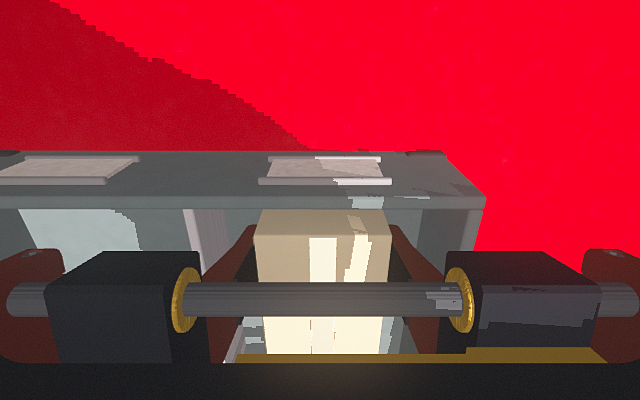

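{"api": "send_rows", "payload": {"commands": [[0,0.04,0.03,0.04,0,0.02],[0,0.04,0.03,0.04,0,0.02],[0,0.04,0.02,0,0,0],[0,0,0,0,0,0],[0,0,0,0,0,0],[0,0,0,0,0,0],[0,0,0,0,0,0],[0,0,0,0,0,0],[0,0,0,0,0,0],[0,0,0,0,0,0]]}}

```text
t: 36.3
tool_pos: [0.4648, 0.0438, 0.0396]
tool_rot: [-0.423, 0.524, 0.576, -0.464]
wrist_force: [-0.1, -0.4, -0.9]
width: 0.0627
```

```bash
python3 - <<'E'
from h import *
s=rep()
O=Rq(s['tool_rot'])
c=np.array([np.cos(CH[2]),np.sin(CH[2]),0])
show([(s['tool_pos']+.024*c,O,8)])
E
```

```text
t 36.3 p [0.4648 0.0438 0.0396] chest [-0.0706  0.0598  0.0396] w 0.0627 F [-0.1 -0.4 -0.9]
x [-0.093  0.996  0.   ] y [ 0.212  0.02  -0.977] q [0.114, 0.441, -0.423, 2.319, 0.82, 0.289, 0.634]
[[-0.0, 0.03, -0.12, 0.0, 0.0, 0.0],
[-0.0, 0.02, -0.12, 0.0, 0.0, 0.0],
[-0.0, 0.03, -0.12, 0.0, 0.0, 0.0],
[-0.0, 0.02, -0.12, 0.0, 0.0, 0.0],
[-0.0, 0.03, -0.11, 0.0, 0.0, 0.0],
[-0.0, 0.02, -0.12, 0.0, 0.0, 0.0],
[-0.0, 0.03, -0.11, 0.0, 0.0, 0.0],
[-0.0, 0.02, -0.12, 0.0, 0.0, 0.0]]
max 0.12
```

{"api": "send_rows", "payload": {"commands": [[0,0.05,0,0,0,0],[0,0.04,-0.12,0,0,0],[0,0.03,-0.12,0,0,0],[0,0.03,-0.12,0,0,0],[0,0.02,-0.12,0,0,0],[0,0.03,-0.12,0,0,0],[0,0.02,-0.12,0,0,0],[0,0.03,-0.12,0,0,0],[0,0.02,-0.06,0,0,0],[0,0,0,0,0,0]]}}

```text
t: 37.13
tool_pos: [0.4886, 0.046, 0.0393]
tool_rot: [-0.422, 0.525, 0.575, -0.464]
wrist_force: [-0.6, -0.0, 0.8]
width: 0.063
```

```bash
python3 - <<'E'
from h import *
from cell import eyes
s=rep()
im=eyes.camera("side")[...,::-1]; cv2.imwrite("pics/s17.png",cv2.resize(im[150:250,250:370],None,fx=6,fy=6,interpolation=cv2.INTER_CUBIC))
E
```

```text
t 37.13 p [0.4886 0.046  0.0393] chest [-0.0467  0.0598  0.0393] w 0.063 F [-0.6 -0.   0.8]
x [-0.093  0.996 -0.002] y [ 0.212  0.018 -0.977] q [0.132, 0.47, -0.44, 2.266, 0.799, 0.322, 0.671]
```

View pics/s17.png

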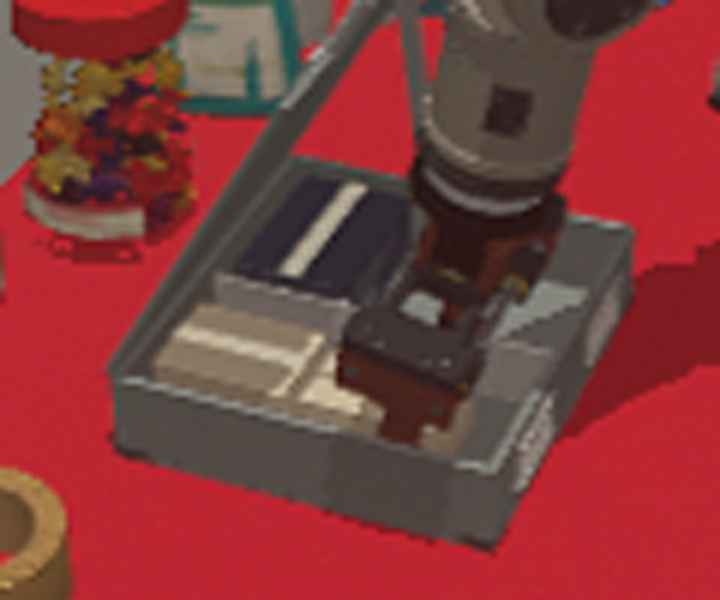

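Close now. I'll measure the stored carton's front face from the earlier unobstructed views.

```bash
python3 - <<'E'
import cv2
im=cv2.imread("pics/side4.png"); cv2.imwrite("pics/c18.png",cv2.resize(im[185:245,260:360],None,fx=8,fy=8,interpolation=cv2.INTER_CUBIC))
im=cv2.imread("pics/w9.png"); cv2.imwrite("pics/c19.png",cv2.resize(im[70:170,140:310],None,fx=4.5,fy=4.5,interpolation=cv2.INTER_CUBIC))
E
grep -c . log.txt
```

```text
47
```

View pics/c18.png

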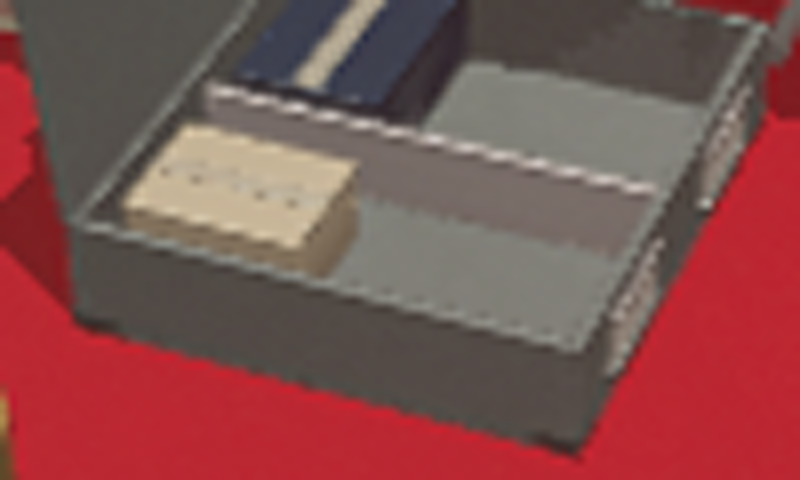

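View pics/c19.png

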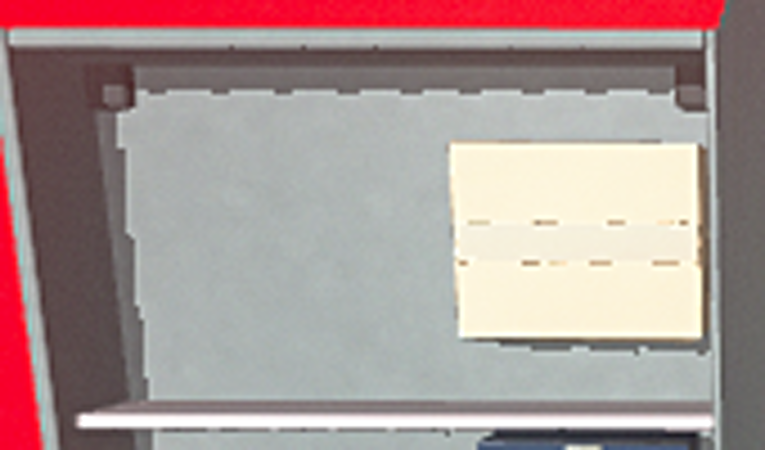

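```bash
python3 - <<'E'
from h import *
D=[eval(l) for l in open('log.txt')]
i=[k for k,d in enumerate(D) if abs(d[1][0]-.6844)<2e-4 and abs(d[1][2]-.3764)<2e-4][0]
s={'tool_pos':np.array(D[i][1]),'tool_rot':D[i][2]}
def back(uv,z):
    pc=np.linalg.inv(KW)@np.r_[uv,1]; M=HE
    o=s['tool_pos']+Rq(s['tool_rot']).apply(M[:3,3]); d=Rq(s['tool_rot']).apply(M[:3,:3]@pc)
    P=o+d*(z-o[2])/d[2]; e=P-[CH[0],CH[1],0]; a=CH[2]
    return np.array([np.cos(a)*e[0]+np.sin(a)*e[1],-np.sin(a)*e[0]+np.cos(a)*e[1],P[2]])
for c in [(450,143),(460,337),(698,143),(700,337)]:
    print(np.round(back((np.array(c)+.5)/4.5-.5+[140,70],.046),4))
print('rim FL outer',np.round(back((np.array([4,30])+.5)/4.5-.5+[140,70],.056),4), 'inner back left', np.round(back((np.array([706,47])+.5)/4.5-.5+[140,70],.056),4))
print('div front top',np.round(back((np.array([80,420])+.5)/4.5-.5+[140,70],.045),4))
# side
def backs(uv,z,cam='side'):
    f,cx,cy,r,t=CAL[cam]; Rm=cv2.Rodrigues(np.array(r))[0]; o=-Rm.T@np.array(t); d=Rm.T@np.array([(uv[0]-cx)/f,(uv[1]-cy)/f,1]); P=o+d*(z-o[2])/d[2]; e=P-[CH[0],CH[1],0]; a=CH[2]
    return np.round([np.cos(a)*e[0]+np.sin(a)*e[1],-np.sin(a)*e[0]+np.cos(a)*e[1]],4)
for c in [(358,160),(305,247),(185,125),(125,207)]: print('side',backs(unc(c,(260,185),8),.046))
E
```

```text
[0.0249 0.0903 0.046 ]
[0.0244 0.0293 0.046 ]
[0.1038 0.0906 0.046 ]
[0.1033 0.0295 0.046 ]
rim FL outer [-0.1069  0.1225  0.056 ] inner back left [0.1076 0.1182 0.056 ]
div front top [-0.1046  0.0014  0.045 ]
side [0.0224 0.0273]
side [0.019  0.0902]
side [0.1022 0.0315]
side [0.1002 0.0932]
```

```bash
python3 - <<'E'
from h import *
from cell import eyes
s=rep()
im=eyes.camera("scene")[...,::-1]; cv2.imwrite("pics/sc18.png",im); cv2.imwrite("pics/sc18c.png",cv2.resize(im[160:240,270:380],None,fx=7,fy=7,interpolation=cv2.INTER_CUBIC))
im=eyes.camera("side")[...,::-1]; cv2.imwrite("pics/s18c.png",cv2.resize(im[190:230,265:335],None,fx=11,fy=11,interpolation=cv2.INTER_CUBIC))
for x in (.0154,.022): print([((proj('side',[c2w((x,y,.046))])[0]-[265,190])*11).round(0) for y in (.028,.091)])
E
```

```text
t 37.18 p [0.4886 0.046  0.0393] chest [-0.0466  0.0598  0.0393] w 0.0631 F [-1.   0.2  0.7]
x [-0.093  0.996 -0.002] y [ 0.212  0.018 -0.977] q [0.132, 0.47, -0.44, 2.266, 0.799, 0.322, 0.671]
[array([452., 166.]), array([370., 284.])]
[array([433., 162.]), array([349., 279.])]
```

View pics/s18c.png

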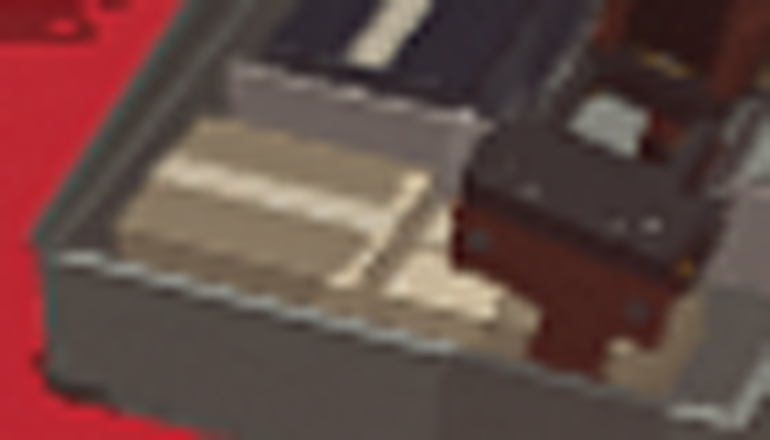

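View pics/sc18c.png

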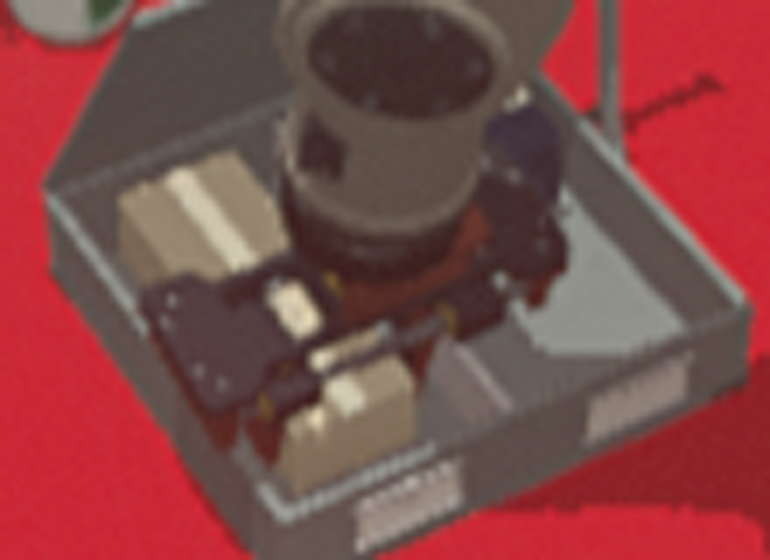

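Side crop: a dark gap of about 20 px at 11x (roughly 6 mm) remains between the two cartons. Sliding 5 mm more.

{"api": "send_rows", "payload": {"commands": [[0,0.01,-0.05,0,0,0],[0,0.01,-0.05,0,0,0],[0,0.01,-0.05,0,0,0],[0,0.01,-0.05,0,0,0],[0,0,0,0,0,0],[0,0,0,0,0,0],[0,0,0,0,0,0],[0,0,0,0,0,0],[0,0,0,0,0,0],[0,0,0,0,0,0]]}}

```text
t: 38.12
tool_pos: [0.4934, 0.0463, 0.0393]
tool_rot: [-0.422, 0.525, 0.575, -0.465]
wrist_force: [-2.0, -1.0, 2.4]
width: 0.0631
```

```bash
python3 - <<'E'
from h import *
from cell import eyes
s=rep()
im=eyes.camera("side")[...,::-1]; cv2.imwrite("pics/s19c.png",cv2.resize(im[190:230,265:335],None,fx=11,fy=11,interpolation=cv2.INTER_CUBIC))
E
```

```text
t 38.12 p [0.4934 0.0463 0.0393] chest [-0.0418  0.0596  0.0393] w 0.0631 F [-2.  -1.   2.4]
x [-0.093  0.996 -0.003] y [ 0.211  0.017 -0.977] q [0.137, 0.476, -0.445, 2.255, 0.793, 0.33, 0.681]
```

View pics/s19c.png

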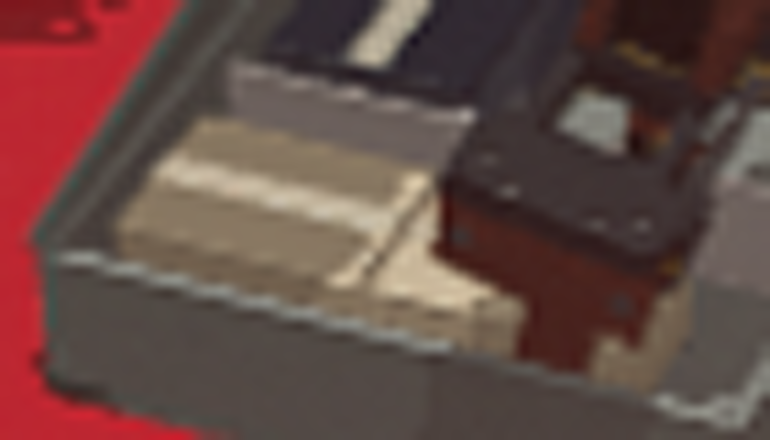

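{"api": "send_rows", "payload": {"commands": [[0,0,-0.04,0,0,0],[0,0,-0.04,0,0,0],[0,0,0,0,0,0],[0,0,0,0,0,0],[0,0,0,0,0,0],[0,0,0,0,0,0],[0,0,0,0,0,0],[0,0,0,0,0,0],[0,0,0,0,0,0],[0,0,0,0,0,0]]}}

```text
t: 39.0
tool_pos: [0.4959, 0.0466, 0.0394]
tool_rot: [-0.422, 0.525, 0.575, -0.465]
wrist_force: [0.3, -0.3, -0.0]
width: 0.0633
```

```bash
python3 - <<'E'
from h import *
from cell import eyes
s=rep()
im=eyes.camera("side")[...,::-1]; cv2.imwrite("pics/s20c.png",cv2.resize(im[190:230,265:335],None,fx=11,fy=11,interpolation=cv2.INTER_CUBIC))
E
```

```text
t 39.0 p [0.4959 0.0466 0.0394] chest [-0.0394  0.0597  0.0394] w 0.0633 F [ 0.3 -0.3 -0. ]
x [-0.093  0.996 -0.002] y [ 0.211  0.018 -0.977] q [0.14, 0.479, -0.448, 2.249, 0.79, 0.333, 0.686]
```

View pics/s20c.png

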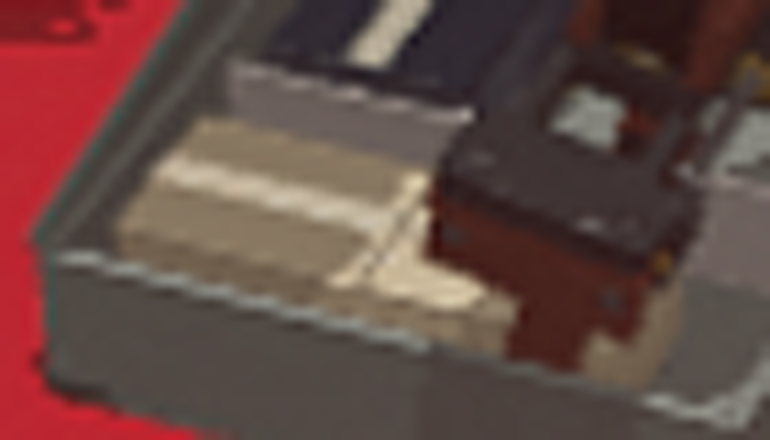

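{"api": "send_rows", "payload": {"commands": [[0,0,-0.04,0,0,0],[0,0,-0.02,0,0,0],[0,0,0,0,0,0],[0,0,0,0,0,0],[0,0,0,0,0,0],[0,0,0,0,0,0],[0,0,0,0,0,0],[0,0,0,0,0,0],[0,0,0,0,0,0],[0,0,0,0,0,0]]}}

```text
t: 39.88
tool_pos: [0.4974, 0.0467, 0.0395]
tool_rot: [-0.422, 0.525, 0.575, -0.465]
wrist_force: [-0.2, 0.0, -0.5]
width: 0.0628
```

```bash
python3 - <<'E'
from h import *
from cell import eyes
s=rep()
im=eyes.camera("side")[...,::-1]; b=cv2.resize(im[190:230,265:335],None,fx=11,fy=11,interpolation=cv2.INTER_CUBIC); cv2.imwrite("pics/s21c.png",b)
a=cv2.imread("pics/s20c.png"); c=cv2.imread("pics/s18c.png")
for nm,p,q in (('20-21',a,b),('18-20',c,a)):
    d=cv2.absdiff(p,q).max(2); print(nm,'stored region diff mean/max',d[110:300,110:330].mean(),d[110:300,110:330].max())
E
```

```text
t 39.88 p [0.4974 0.0467 0.0395] chest [-0.0378  0.0597  0.0395] w 0.0628 F [-0.2  0.  -0.5]
x [-0.093  0.996 -0.002] y [ 0.211  0.018 -0.977] q [0.142, 0.48, -0.45, 2.245, 0.787, 0.336, 0.689]
20-21 stored region diff mean/max 0.8715071770334928 3
18-20 stored region diff mean/max 0.8549043062200957 3
```

View pics/s21c.png

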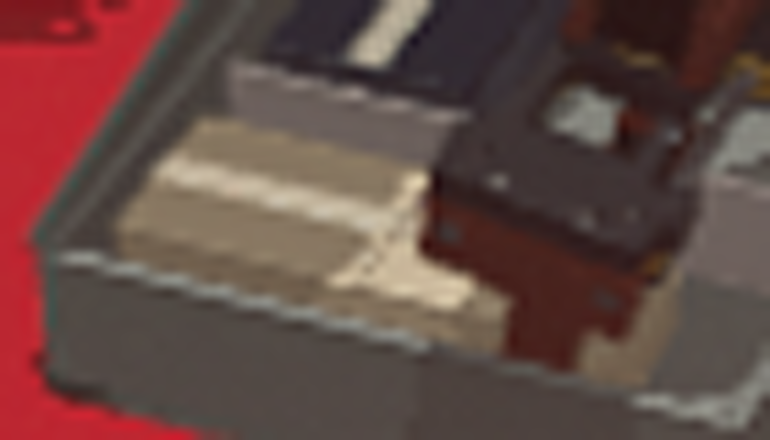

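The stored carton hasn't moved yet and the gap has almost closed. Another 1 mm, using the image difference as the contact detector.

{"api": "send_rows", "payload": {"commands": [[0,0,-0.04,0,0,0],[0,0,-0.02,0,0,0],[0,0,0,0,0,0],[0,0,0,0,0,0],[0,0,0,0,0,0],[0,0,0,0,0,0],[0,0,0,0,0,0],[0,0,0,0,0,0],[0,0,0,0,0,0],[0,0,0,0,0,0]]}}

```text
t: 40.77
tool_pos: [0.4987, 0.0467, 0.0397]
tool_rot: [-0.422, 0.525, 0.575, -0.465]
wrist_force: [-0.3, -0.6, -0.6]
width: 0.0631
```

```bash
python3 - <<'E'
from h import *
from cell import eyes
s=rep()
im=eyes.camera("side")[...,::-1]; b=cv2.resize(im[190:230,265:335],None,fx=11,fy=11,interpolation=cv2.INTER_CUBIC); cv2.imwrite("pics/s22c.png",b)
a=cv2.imread("pics/s20c.png"); 
d=cv2.absdiff(a,b).max(2); print(d[110:300,110:330].mean(),d[110:300,110:330].max())
E
```

```text
t 40.77 p [0.4987 0.0467 0.0397] chest [-0.0365  0.0596  0.0397] w 0.0631 F [-0.3 -0.6 -0.6]
x [-0.093  0.996 -0.002] y [ 0.21   0.017 -0.977] q [0.144, 0.482, -0.453, 2.242, 0.784, 0.34, 0.693]
2.0295215311004786 21
```

View pics/s22c.png

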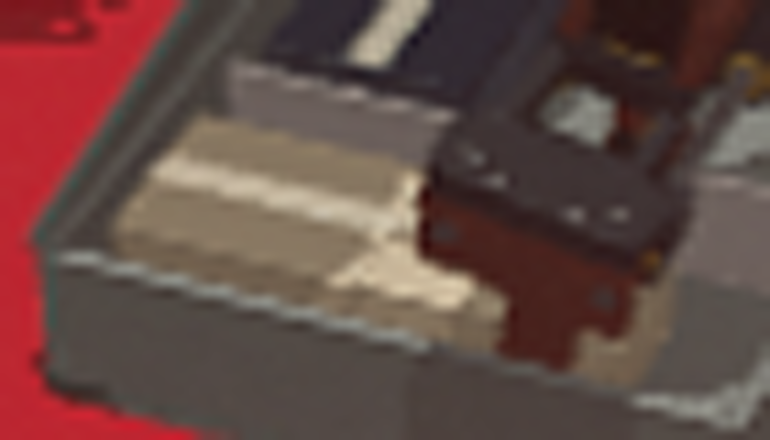

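The stored carton's image just changed slightly and the dark gap is gone, so the two cartons are in contact. Pressing down 0.5 mm, releasing and withdrawing along the tool axis.

{"api": "send_rows", "payload": {"commands": [[0,0.03,0,0,0,0],[0,0,0,0,0,0],[0,0,0,0,0,0],[0,0,0,0,0,0],[0,0,0,0,0,0],[0,0,0,0,0,0],[0,0,0,0,0,0],[0,0,0,0,0,0],[0,0,0,0,0,0],[0,0,0,0,0,0]]}}

```text
t: 41.65
tool_pos: [0.4989, 0.0467, 0.0393]
tool_rot: [-0.422, 0.525, 0.575, -0.465]
wrist_force: [-1.0, -0.1, 0.8]
width: 0.0631
```

{"api": "send_rows", "payload": {"commands": [[0,0,0,0,0,0],[0,0,0,0,0,0],[0,0,0,0,0,0],[0,0,0,0,0,0],[0,0,0,0,0,0],[0,0,0,0,0,0],[0,-0.1,0,0,0,0],[0,-0.2,0,0,0,0],[0,-0.3,0,0,0,0],[0,-0.3,0,0,0,0]], "grip": 80}}

```text
t: 42.48
tool_pos: [0.4938, 0.0468, 0.062]
tool_rot: [-0.422, 0.524, 0.575, -0.465]
wrist_force: [-0.4, 0.7, -0.4]
width: 0.0703
```

```bash
python3 - <<'E'
from h import *
from cell import eyes
s=rep()
im=eyes.camera("side")[...,::-1]; b=cv2.resize(im[190:230,265:335],None,fx=11,fy=11,interpolation=cv2.INTER_CUBIC); cv2.imwrite("pics/s23c.png",b)
E
```

```text
t 42.48 p [0.4938 0.0468 0.062 ] chest [-0.0414  0.0601  0.062 ] w 0.0703 F [-0.4  0.7 -0.4]
x [-0.094  0.996 -0.002] y [ 0.21   0.017 -0.978] q [0.202, 0.44, -0.52, 2.24, 0.711, 0.387, 0.764]
```

View pics/s23c.png

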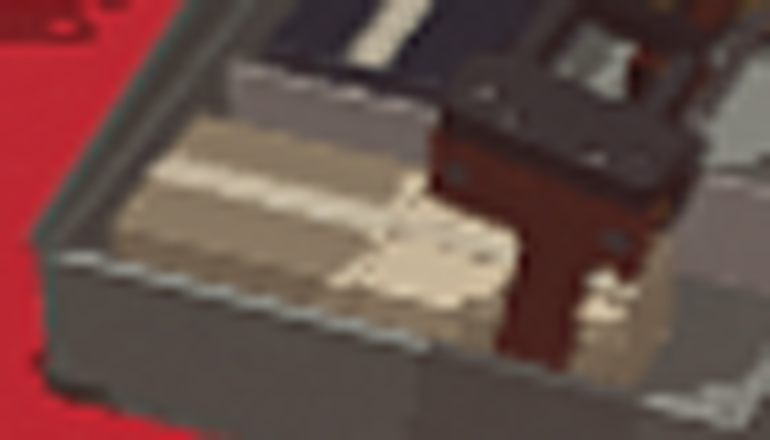

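{"api": "send_rows", "payload": {"commands": [[0,-0.5,0,0,0,0],[0,-0.7,0.1,0,0,0],[0,-0.8,0.1,0,0,0],[0,-0.8,0.1,0,0,0],[0.2,-0.6,0.1,0,0,0],[0.6,-0.2,0.1,0,0,0],[0.8,0,0,0,0,0],[0.9,0,0,0,0,0],[0.9,0,0,0,0,0],[0.9,0,0,0,0,0]]}}

```text
t: 43.37
tool_pos: [0.4514, 0.148, 0.1566]
tool_rot: [-0.422, 0.53, 0.572, -0.462]
wrist_force: [0.5, 0.3, -0.7]
width: 0.0704
```

{"api": "send_rows", "payload": {"commands": [[0.9,0,0,0,0,0],[0.9,0,0,0,0,0],[0.9,0,0,0,0,0],[0.6,0,0,0,0,0],[0.2,0,0,0,0,0],[0,0,0,0,0,0],[0,0,0,0,0,0],[0,0,0,0,0,0],[0,0,0,0,0,0],[0,0,0,0,0,0]]}}

```text
t: 44.2
tool_pos: [0.4425, 0.2402, 0.159]
tool_rot: [-0.421, 0.53, 0.573, -0.462]
wrist_force: [-0.4, 0.4, 0.6]
width: 0.0704
```

```bash
python3 - <<'E'
from h import *
from cell import eyes
s=rep()
im=eyes.camera("side")[...,::-1]; cv2.imwrite("pics/s24.png",im);cv2.imwrite("pics/s24c.png",cv2.resize(im[100:250,240:400],None,fx=4.5,fy=4.5,interpolation=cv2.INTER_CUBIC))
im=eyes.camera("scene")[...,::-1]; cv2.imwrite("pics/sc24.png",im);cv2.imwrite("pics/sc24c.png",cv2.resize(im[120:300,170:410],None,fx=3.2,fy=3.2,interpolation=cv2.INTER_CUBIC))
E
```

```text
t 44.2 p [0.4425 0.2402 0.159 ] chest [-0.0752  0.2573  0.159 ] w 0.0704 F [-0.4  0.4  0.6]
x [-0.084  0.996 -0.007] y [ 0.22   0.011 -0.976] q [-0.051, 0.309, -0.749, 2.142, 0.581, 0.679, 0.456]
```

View pics/s24c.png

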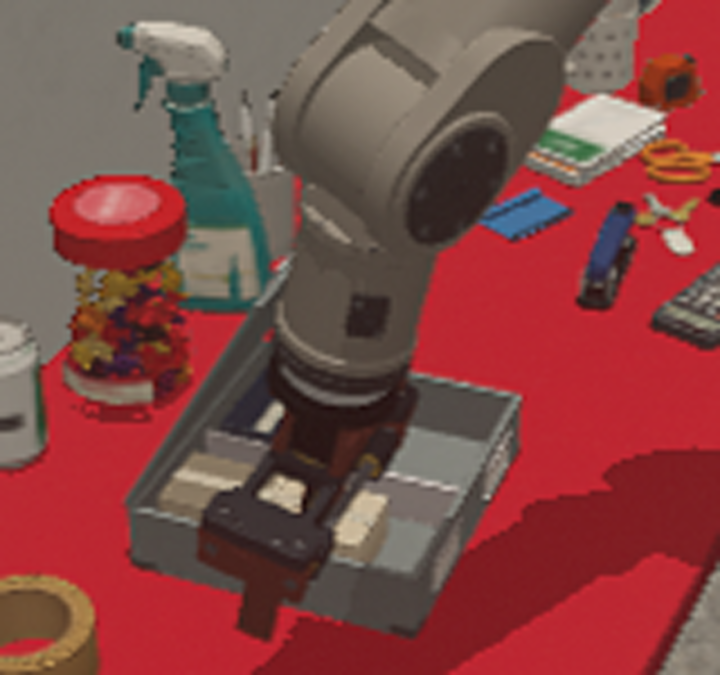

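View pics/sc24c.png

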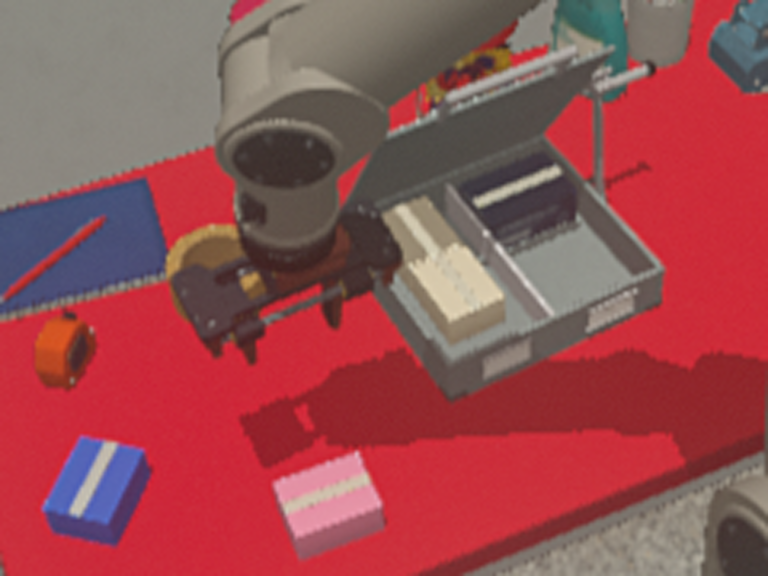

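```bash
python3 - <<'E'
import cv2
im=cv2.imread("pics/sc24.png"); cv2.imwrite("pics/c24.png",cv2.resize(im[175:230,285:345],None,fx=10,fy=10,interpolation=cv2.INTER_CUBIC))
E
```

```text
(no output)
```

View pics/c24.png

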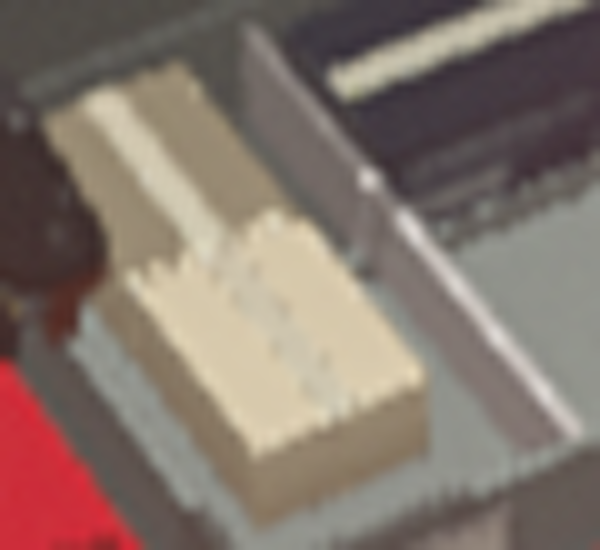

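The two cartons sit flush with no gap, upright on the floor. The lid is propped, the bystanders are in place and the hand is clear. Handing in.

```bash
python3 - <<'E'
from cell import workorder
print(workorder.finish_job())
E
```

```text
the job is handed in; nothing more can be done
None
```

The job is done and handed in at about 44.3 s. The lid is propped on the stay, and the beige carton is in the left bay against its twin.

- **Lid and stay:** I swung the lid back to its stop (1.69) and raised the stay to about 1.74, where it stood by itself. I lowered the lid by its handle until it settled at about 1.05. A further 3 mm command did not move it, and it stayed put after release.
- **Carton:** I gripped it with the hand leaning slightly forward so the wrist cleared the lid handle, set it upright in the left bay, and slid it back along the floor. I stopped when the gap closed and the stored carton moved very slightly.

**Last checks:** in the camera views the two cartons sit flush and upright, the lid is on the raised stay, and the other cartons and the things round the chest look undisturbed. The gripper was clear of everything, with no notable wrist force.

**What went wrong:**
- **Lid handle:** on the first descent I went about 14 mm too deep and met 33 N.
- **Stay pin:** on the first descent a fingertip came down on the pin and the wrist force read 80 N, under the 120 N limit. If the gripper's body rather than a finger took any of that load, the 40 N body limit could be in question. I backed off, realigned and repeated it without contact.
- **Lid stop:** opening the lid pushed about 50–60 N against its stop through the handle, which I eased off before releasing.

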